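# Reach the vial behind the reagent bottles

## Robot

A 7-joint arm with a two-finger parallel gripper is mounted at the origin on a cart in front of the work surface, level with it; the furniture and walls round the work are solid. World frame = base frame: x ahead of the robot, y to its left, z up, the work surface at z = 0. Lengths are in m, angles in rad, forces in N, time in s.
With the tool pointing down it reaches from about 0.4 to 0.85 m from the base axis. Payload 10.4 kg.
Tool frame: the origin (TCP) lies at the very end of the fingers, on their centre line; the grasp point (between the pads) lies 19 mm behind it; z points along the fingers, y is the direction in which the jaws open and shut (so a half turn about z gives the same grasp; the last joint's range is limited). The gripper opens to 87 mm and grips with 3 to 60 N. Pads are 19 mm wide; open, the fingers measure 117 mm over their backs; the gripper's body (75 mm by 190 mm) begins 51 mm behind the grasp point.
Start: joints at [1.11, 0.332, -0.065, 1.46, 0.022, 1.35, -0.088], TCP at [0.265, -0.566, 0.223] pointing down, gripper open.
Joint ranges: [-2.6, 2.6], [-0.5, 2.12], [-1.47, 1.34], [0.16, 2.42], [-1.27, 4.41], [0.06, 2.06], [-2.6, 2.6]. Speed limits (rad/s): [2.22, 2.22, 2.79, 2.79, 3.14, 3.14, 3.14].

## Interface

Orientations are given as a unit quaternion [x, y, z, w].
In Python, from bench import read_state, imaging, r gives the robot as it stands. The module is installed in compiled form; this text tells all that it offers.
- The arm moves only by the tool move_arm, never from a script. Its argument "series" is a list of rows, each a list of 4 numbers: the shift along the tool's x, y, z in m, then the turn about the tool's z in rad. In form: [[x, y, z, roll], ...]. A call has 1 to 20 rows; each row is the pose to reach, as a shift and turn from the pose commanded when the call began, along the tool's axes at that moment; what a row does not reach only later rows make up. A row lasts 1/10 s, in which the tool goes at most 50 mm and 8.59 degrees, less where a joint would pass 70% of its speed; a pose out of reach is approached as far as the arm can. A call with a gripper value outside its range is refused whole. "claw" is the gripper's target within -1 to 1 (fully open at 1, half-way at 0, shut at -1), set as the call begins (left out, the last holds). The fingers move at their own pace and stop on an object; "newtons" is the grip in N (left out, the last holds). Time passes only in rows, so rows that repeat a pose let the fingers close. It gives the time, the measured TCP pose, the force and the opening at its end, in the units of the state.
- read_state(): the state, without advancing time (a new reading comes with each control period).
- imaging.camera(name): name is "scene" or "top" or "wrist"; returns (picture, depth): 420x560x3 uint8, red, green, blue; 420x560 float32, m along the optical axis (not along the pixel's ray), 0 where there is no reading.
- imaging.get_calibration(name): a dict with "camera_matrix" (3x3 intrinsics, pixels), "k1" (the pictures are not rectified: a ray, as slopes to the right and down, at radius r is drawn at 1 + k1 r^2 times it, then the intrinsics apply), "R" (3x3) and "t" (3): a world point X has camera coordinates R X + t. Camera axes: x right, y down, z forward; pixel columns grow to the right and rows downward; lengths in m; the calibration is good to about 2 mm. A picture is of the moment at which its call begins: read the wrist's pose just before it. get_calibration takes no time and is no camera call; for the wrist camera it gives the pose at the moment of the call.
- r.close_job(): hands the job in, once; it reports no verdict.
The state is a dict: "time": time; "joint_positions": joint angles; "joint_vel": joint speeds; "joint_torque": joint torques, N m; "ee_pos": TCP position; "eef_rot": TCP orientation; "ft_force": force on the tool from outside, world axes, zero at the start; "torque": the same for the moment, N m; "width": finger opening in m.
Only numpy, scipy, OpenCV 4.12 (cv2) and the standard library are available. Lean on these libraries where they do the work, as an engineer would, in place of code of your own. Each camera call takes 0.05 s, during which the arm holds its last target.

## Task

First clear the orange-capped bottle and the white bottle off their coasters, so that both stand on the black side mat; only then take the red-capped vial from behind them and stand it in the white ring at the middle of the blue pad, and after that put each bottle back on the middle of the coaster of its own colour. Keep all three upright and set them down rather than dropping them; leave the green-capped vial and the grey slide box where they are.

Things in the scene. Friction and masses are not known exactly. Their poses are not given: they have to be found in the camera images.
- bottle_orange_center (a point): Round clear screw-cap bottle with pale yellowish contents and an orange cap, 56 mm diameter, 105 mm high; the body's straight side reaches to about 65 mm above its foot, the cap (32 mm diameter) takes the top 17 mm. About 0.22 kg. The point is on its upright axis, half-way up, 52.5 mm above its foot; z is up the bottle. At the start it stands on the orange coaster.
- bottle_white_center (a point): Round opaque white screw-cap bottle with a white cap, 62 mm diameter, 120 mm high; the body's straight side reaches to about 74 mm above its foot, the cap (35 mm diameter) takes the top 19 mm. About 0.25 kg. The point is on its upright axis, half-way up, 60 mm above its foot; z is up the bottle. At the start it stands on the white coaster.
- vial_red_center (a point): Small clear vial with pale contents and a red cap, 25 mm diameter, 46 mm high, 24 g; straight side up to 29 mm above its foot, cap (14 mm diameter) the top 7 mm. The point is on its axis, half-way up (23 mm). It starts on the dark steel plate (140 x 210 mm, 4 mm thick) that also carries the coasters, behind the gap between the taller bottles, about 78 mm from the axis of each.
- vial_green_center (a point): Bystander to be left alone: small vial of the same size as the red-capped one (25 mm diameter, 46 mm high) with a green cap and brown contents, on the worktop nearer the robot. The point is on its upright axis, half-way up, 23 mm above its foot.
- slide_box_center (a point): Bystander to be left alone: grey lidded slide box, 37 x 97 x 33 mm, on the worktop nearer the robot. The point is at its middle, half-way up (16.5 mm); y runs along its length.
- coaster_orange: Fixed flat round orange coaster, 76 mm diameter, 4 mm thick, lying on the 4 mm steel plate: home of the orange-capped bottle. Origin at the centre of its underside, 4 mm above the worktop; its flat top is 8 mm above the worktop. The two coasters lie 110 mm apart, in either order.
- coaster_white: Fixed flat round white coaster, 76 mm diameter, 4 mm thick, lying on the 4 mm steel plate: home of the white bottle. Origin at the centre of its underside, 4 mm above the worktop; its flat top is 8 mm above the worktop.
- side_mat: Fixed flat black rubber mat with a yellow line near each short edge, 120 mm (its x) x 190 mm (its y), 4 mm thick: side area with room for both bottles, side by side along its y. Origin at the centre of its underside, on the worktop.
- blue_pad: Fixed flat blue square pad, 90 x 90 mm, 4 mm thick, with a thin white ring of 44 mm diameter at its middle: where the red-capped vial is wanted. Origin at the centre of its underside, on the worktop.

How it is judged:
By the outcome, as a careful person would: the job done as asked, in the order asked, and still so for the second after the job is handed in, with the robot touching nothing.
It also fails if it takes over 112 s, if anything falls off the work surface, if the arm or the gripper's body presses on something with over 40 N, if the wrist force passes 120 N, or if a joint passes its speed limit or range.

## Working session

There is one attempt and no reset: what is moved stays moved. The work goes in short steps, Python scripts to look and compute and a tool call to move; the robot and the scene stay as the last step left them, time stands still between calls to the robot, and variables do not carry over. Pictures are saved under pics/ and viewed, and the job is handed in when it is done.

Besides the shell and the picture viewer there is one more tool, called after "Call:" in YAML: its name, and indented under it one key for each argument. move_arm: Moves the arm, as the interface text tells. Its arguments: {"type":"object","properties":{"series":{"type":"array","items":{"type":"array","items":{"type":"number"}}},"claw":{"type":"number"},"newtons":{"type":"number"}},"required":["series"]}

```bash
mkdir -p pics; python3 - <<'E'
from bench import read_state, imaging, r
import cv2, numpy as np
s=read_state(); print({k:np.round(v,4).tolist() for k,v in s.items()})
for n in ["scene","top","wrist"]:
    p,d=imaging.camera(n); c=imaging.get_calibration(n)
    np.savez(f"{n}0.npz",p=p,d=d,**{k:np.array(v) for k,v in c.items()})
    cv2.imwrite(f"pics/{n}0.png",p[:,:,::-1]); print(n,c)
E
```

```text
{'time': 0.0, 'joint_positions': [1.1104, 0.3328, -0.0647, 1.4609, 0.0216, 1.3499, -0.0885], 'joint_vel': [0.0002, 0.0001, 0.0006, -0.0019, -0.0, -0.0011, -0.0008], 'joint_torque': [-0.001, -62.3242, 0.0248, -38.9895, -0.0613, 0.0399, 0.0001], 'ee_pos': [0.2648, -0.5657, 0.2218], 'eef_rot': [0.9761, 0.2172, -0.0002, -0.0007], 'ft_force': [0.5381, -0.794, 0.0104], 'torque': [-0.0166, -0.006, -0.0011], 'width': 0.0869}
scene {'camera_matrix': array([[462.97030175,   0.        , 279.10989894],
       [  0.        , 462.97030175, 214.58436071],
       [  0.        ,   0.        ,   1.        ]]), 'k1': -0.11769513379329254, 'R': array([[-0.91564352, -0.40180086, -0.01236978],
       [-0.17762329,  0.43199783, -0.88421029],
       [ 0.36062018, -0.80742426, -0.46692521]]), 't': array([0.53748563, 0.03320781, 0.91114455])}
top {'camera_matrix': array([[475.95629647,   0.        , 278.87794297],
       [  0.        , 475.95629647, 208.33597817],
       [  0.        ,   0.        ,   1.        ]]), 'k1': -0.10022971192676901, 'R': array([[-0.0225983 , -0.99918138,  0.03355422],
       [-0.98286542,  0.0160629 , -0.18362339],
       [ 0.1829341 , -0.03712886, -0.98242382]]), 't': array([0.243964  , 0.47482378, 0.84856627])}
wrist {'camera_matrix': array([[310.23662979,   0.        , 273.98385199],
       [  0.        , 310.23662979, 216.78292819],
       [  0.        ,   0.        ,   1.        ]]), 'k1': 0.012847783067673289, 'R': array([[ 4.23824005e-01, -9.05744117e-01, -8.98821965e-04],
       [-8.70425272e-01, -4.07571306e-01,  2.76125836e-01],
       [-2.50465685e-01, -1.16246400e-01, -9.61121072e-01]]), 't': array([-0.62344765, -0.03478523,  0.39059317])}
```

View pics/scene0.png

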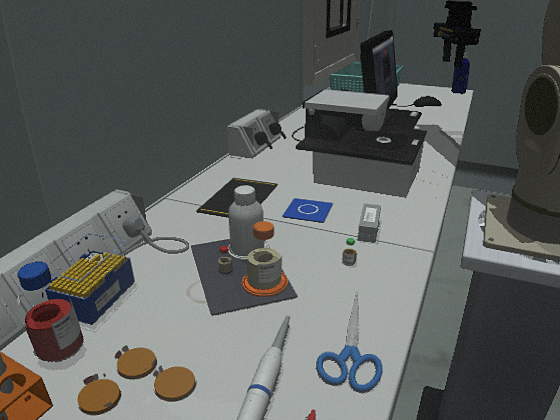

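View pics/top0.png

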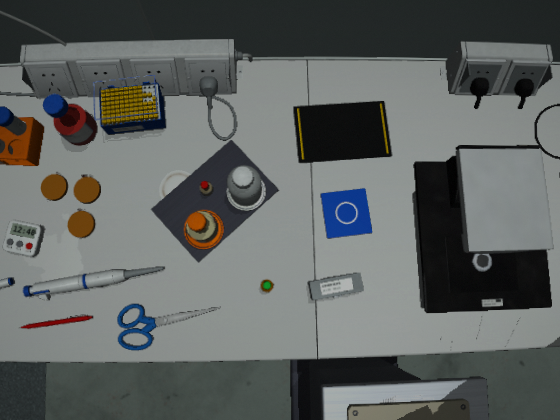

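View pics/wrist0.png

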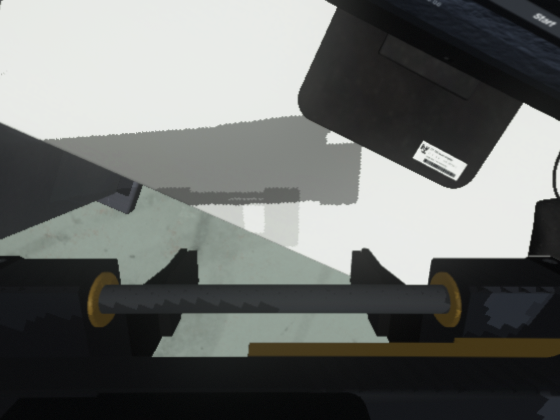

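The scene picture shows both bottles on the plate, with the red vial behind them. In the top picture:
- Orange bottle is at about (203,228) and white bottle at (245,185).
- Red vial is at (205,187) and green vial at (267,286).
- Mat is at (343,131), blue pad at (346,213) and slide box at (336,287).

Next I'll measure these.

```bash
cat > h.py <<'E'
import numpy as np, cv2
from bench import read_state, imaging, r
def load(f):
    z=np.load(f); return z['p'],z['d'],{k:z[k] for k in ['camera_matrix','k1','R','t']}
def grab(n,tag):
    c=imaging.get_calibration(n); p,d=imaging.camera(n)
    np.savez(f"{n}{tag}.npz",p=p,d=d,**{k:np.array(v) for k,v in c.items()}); cv2.imwrite(f"pics/{n}{tag}.png",p[:,:,::-1]); return p,d,c
def rays(uv,c):
    uv=np.asarray(uv,float).reshape(-1,1,2)
    n=cv2.undistortPoints(uv,np.array(c['camera_matrix']),np.array([float(c['k1']),0,0,0,0])).reshape(-1,2)
    return np.c_[n,np.ones(len(n))]
def onplane(uv,c,z):
    v=rays(uv,c)@c['R']; o=-c['R'].T@c['t']
    return o+v*((z-o[2])/v[:,2])[:,None]
def bydepth(uv,dep,c):
    X=rays(uv,c)*np.asarray(dep)[:,None]; return (X-c['t'])@c['R']
def proj(X,c):
    X=np.atleast_2d(X).astype(float)
    return cv2.projectPoints(X,cv2.Rodrigues(np.array(c['R']))[0],np.array(c['t']),np.array(c['camera_matrix']),np.array([float(c['k1']),0,0,0,0]))[0].reshape(-1,2)
def circ(P):
    A=np.c_[2*P[:,:2],np.ones(len(P))]; s=np.linalg.lstsq(A,(P[:,:2]**2).sum(1),rcond=None)[0]
    return s[:2],np.sqrt(s[2]+s[0]**2+s[1]**2)
E
python3 - <<'E'
from h import *
p,d,c=load('top0.npz')
hsv=cv2.cvtColor(p,cv2.COLOR_RGB2HSV); H,S,V=[hsv[...,i].astype(int) for i in range(3)]
vv,uu=np.mgrid[:420,:560]
W=bydepth(np.c_[uu.ravel(),vv.ravel()],d.ravel(),c).reshape(420,560,3); W[d==0]=np.nan
np.save('W.npy',W)
def box(u0,v0,u1,v1): return (uu>=u0)&(uu<=u1)&(vv>=v0)&(vv<=v1)
def show(n,m,z):
    P=onplane(np.c_[uu[m],vv[m]],c,z); q=W[m]; print(n,m.sum(),'plane',P.mean(0).round(4),'ext',np.ptp(P,0)[:2].round(3),'depth z med/max',np.nanmedian(q,0).round(4),np.nanmax(q[:,2]).round(3))
blue=box(310,180,380,245)&(H>100)&(H<130)&(S>120)
def rect(n,m,z):
    cs=max(cv2.findContours(m.astype(np.uint8),cv2.RETR_EXTERNAL,cv2.CHAIN_APPROX_NONE)[0],key=cv2.contourArea).reshape(-1,2)
    P=onplane(cs,c,z)[:,:2].astype(np.float32); print(n,cv2.minAreaRect(P*1000))
rect('blue',blue,.004)
mat=box(285,90,400,170)&(V<75)|box(285,90,400,170)&(S>120)
rect('mat',mat,.004)
plate=box(140,130,290,270)&(V<95)&(S<90); rect('plate',plate,.004)
show('red',box(195,175,215,200)&(S>120)&((H<10)|(H>170)),.0+.050)
show('green',box(255,275,280,297)&(S>120)&(H>40)&(H<80),.046)
oc=box(185,205,222,228)&(H<15)&(S>150)&(np.nan_to_num(W[...,2])>.09)
show('ocap',oc,.113)
m=box(220,150,275,215)&(np.nan_to_num(W[...,2])>.12); show('wcap',m,.128)
# coasters
m=box(175,200,232,255)&(np.nan_to_num(W[...,2])<.02)&(H<20)&(S>150); 
P=onplane(np.c_[uu[m],vv[m]],c,.008); 
for n,m in (('oc',m),('wc',box(220,155,275,220)&(np.nan_to_num(W[...,2])<.02)&(V>120))):
    cs=max(cv2.findContours(m.astype(np.uint8),cv2.RETR_EXTERNAL,cv2.CHAIN_APPROX_NONE)[0],key=cv2.contourArea).reshape(-1,2)
    P=onplane(cs,c,.008); 
    h=cv2.convexHull(P[:,:2].astype(np.float32)).reshape(-1,2); print(n,circ(h),m.sum(), cv2.minEnclosingCircle(P[:,:2].astype(np.float32)))
# orange bottle / slide box by height
sb=box(300,265,370,305)&(np.nan_to_num(W[...,2])>.025); rect('slide',sb,.033)
print('white depth', [W[185,u].round(3).tolist() for u in (240,245,250)], 'machine', [W[v,u].round(3).tolist() for v,u in ((200,430),(200,500),(290,430),(290,540),(160,450),(240,460))])
E
python3 - <<'E'
import cv2
a=cv2.imread('pics/top0.png')[130:310,140:400]; cv2.imwrite('pics/top0z.png',cv2.resize(a,None,fx=3,fy=3,interpolation=cv2.INTER_CUBIC))
E
```

```text
blue ((475.737060546875, 102.09370422363281), (89.41822814941406, 89.44926452636719), 5.944159030914307)
mat ((643.4427490234375, 101.92182159423828), (120.93876647949219, 189.01365661621094), 3.7122557163238525)
plate ((506.2705078125, 357.9097595214844), (140.95626831054688, 209.83181762695312), 41.53643798828125)
red 55 plane [0.5249 0.373  0.05  ] ext [0.013 0.015] depth z med/max [0.5253 0.3731 0.0499] 0.054
green 55 plane [0.3384 0.2603 0.046 ] ext [0.014 0.013] depth z med/max [0.3382 0.2596 0.046 ] 0.051
ocap 259 plane [0.4467 0.378  0.113 ] ext [0.028 0.031] depth z med/max [0.4464 0.3784 0.1128] 0.117
wcap 351 plane [0.5191 0.2994 0.128 ] ext [0.037 0.034] depth z med/max [0.5191 0.2994 0.1277] 0.132
oc (array([0.44754898, 0.37916633]), np.float64(0.03784166487254718)) 438 ((0.44780176877975464, 0.37903743982315063), 0.03831827640533447)
wc (array([0.56615551, 0.2585648 ]), np.float64(0.024999990403547036)) 1077 ((0.5639482736587524, 0.2667465806007385), 0.04037311300635338)
slide ((333.1968994140625, 132.43917846679688), (34.78410720825195, 98.24002838134766), 8.60692310333252)
white depth [[0.505, 0.303, 0.125], [0.505, 0.294, 0.125], [0.51, 0.286, 0.105]] machine [[0.478, -0.032, 0.103], [0.459, -0.116, 0.192], [0.321, -0.02, 0.102], [0.313, -0.224, 0.1], [0.545, -0.066, 0.126], [0.406, -0.08, 0.104]]
```

View pics/top0z.png

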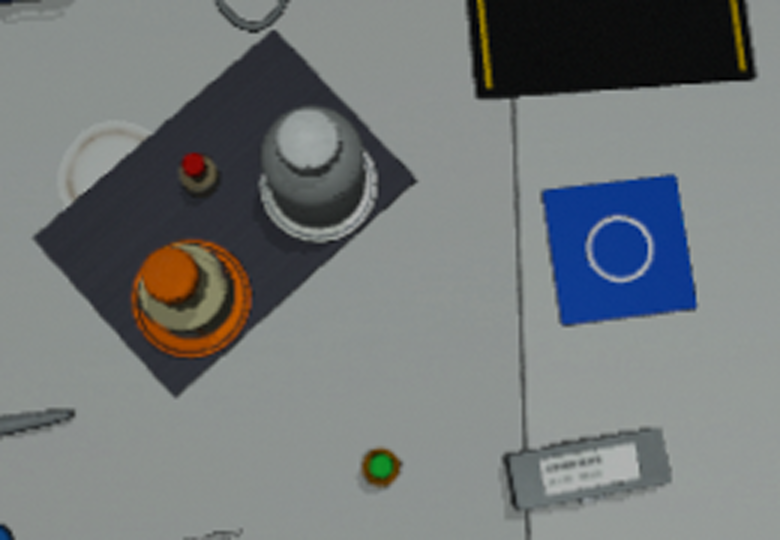

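```bash
python3 - <<'E'
from h import *
p,d,c=load('top0.npz'); W=np.load('W.npy')
for (x0,x1,y0,y1) in ((.2,.6,-.35,0),(.6,.75,-.35,0),(.6,.75,.0,.2),(.7,.9,-.3,.0),(.7,.9,0,.2),(.7,.9,.2,.5)):
    m=(W[...,0]>x0)&(W[...,0]<x1)&(W[...,1]>y0)&(W[...,1]<y1); z=W[...,2][m]
    print((x0,x1,y0,y1),m.sum(),np.percentile(z,[50,99,100]).round(3) if m.sum() else '', W[m][z>.03].min(0).round(3) if (z>.03).any() else '')
p2,d2,c2=load('scene0.npz')
vv,uu=np.mgrid[:420,:560]; S=bydepth(np.c_[uu.ravel(),vv.ravel()],d2.ravel(),c2).reshape(420,560,3); S[d2==0]=np.nan
m=(S[...,0]>.15)&(S[...,0]<.7)&(S[...,1]>-.45)&(S[...,1]<0)&(uu<430); print('scene machine zmax',np.percentile(S[m][:,2],[90,99,100]))
m=(S[...,0]>.15)&(S[...,0]<.9)&(S[...,1]>-.9)&(S[...,1]<-.4)&(uu<430); print('scene zmax beyond',np.percentile(S[m][:,2],[90,99,100]) )
q=S[m]; q=q[q[:,2]>.2]; print(q.min(0),q.max(0)) if len(q) else 0
# white bottle side check in scene: cap & body circle from depth top
P=W[140:215,215:280].reshape(-1,3); q=P[(P[:,2]>.123)]; print('wcap circ',q.mean(0), cv2.minEnclosingCircle(q[:,:2].astype(np.float32)))
for u,v,z in ((0,0,0),): pass
for n,X in (('wc',(.5206,.2966,.008)),('oc',(.4477,.379,.008))):
    a=np.linspace(0,6.283,24); C=np.c_[X[0]+.038*np.cos(a),X[1]+.038*np.sin(a),np.full(24,.008)]
    img=p[:,:,::-1].copy() if n=='wc' else img
    img=cv2.resize(img,None,fx=4,fy=4) if n=='wc' else img
    for x in proj(C,c): cv2.circle(img,tuple(int(t) for t in (x*4+1.5).round()),2,(255,0,255),-1)
for X,rr,z in (((.519,.2994),.0175,.128),((.4467,.378),.016,.113),((.525,.373),.007,.05),((.4757,.1021),.022,.004)):
    C=np.c_[X[0]+rr*np.cos(a),X[1]+rr*np.sin(a),np.full(24,z)]
    for x in proj(C,c): cv2.circle(img,tuple(int(t) for t in (x*4+1.5).round()),1,(255,255,0),-1)
cv2.imwrite('pics/ov0.png',img[540:1080,580:1360])
E
```

```text
(0.2, 0.6, -0.35, 0) 32227 [0.103 0.196 0.198] [ 0.281 -0.245  0.03 ]
(0.6, 0.75, -0.35, 0) 11494 [0.001 0.075 0.091] [ 0.69  -0.317  0.03 ]
(0.6, 0.75, 0.0, 0.2) 6585 [0.003 0.008 0.01 ] 
(0.7, 0.9, -0.3, 0.0) 15729 [0.08  0.213 0.227] [ 0.7  -0.3   0.03]
(0.7, 0.9, 0, 0.2) 10552 [0.033 0.2   0.206] [0.806 0.    0.03 ]
(0.7, 0.9, 0.2, 0.5) 16641 [0.083 0.2   0.207] [0.7  0.2  0.03]
scene machine zmax [0.18086096 0.19665494 0.19790358]
scene zmax beyond [0.33691298 0.38745074 0.4007127 ]
[ 0.48114467 -0.89952242  0.20005625] [ 0.81450839 -0.40007606  0.4007127 ]
wcap circ [0.51962362 0.29960196 0.12768224] ((0.5204490423202515, 0.2997344732284546), 0.018160002306103706)
```

View pics/ov0.png

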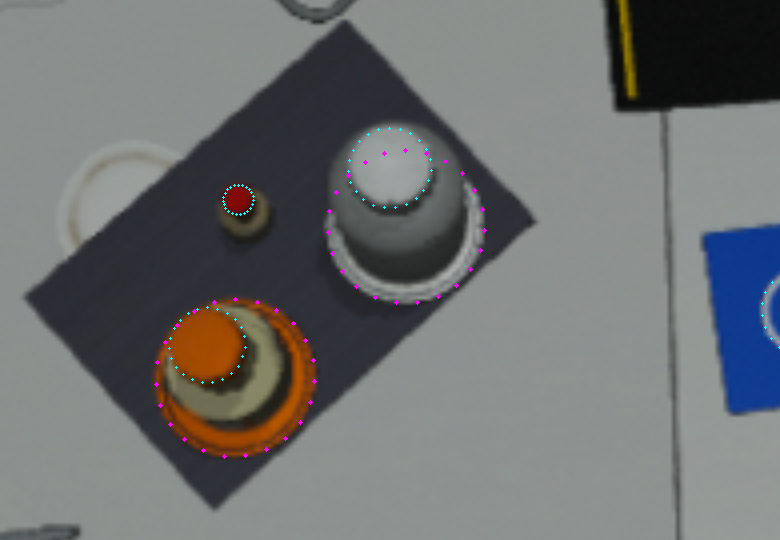

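The overlay fits the coasters (zoom pixels ~(235,378) orange and ~(405,226) white), the caps and the vial cap. Next I'll work out the transit moves.

```bash
cat >> h.py <<'E'
def go(targets,s=None):
    """targets: list of (x,y,z,jaw_az_deg or None); prints tool-frame shift+roll from current pose"""
    from scipy.spatial.transform import Rotation as Ro
    s=s or read_state(); R=Ro.from_quat(s['eef_rot']).as_matrix(); p=np.array(s['ee_pos'])
    a0=np.degrees(np.arctan2(R[1,1],R[0,1])); print('t',round(s['time'],2),'pos',p.round(4),'jaw az',a0.round(2),'F',np.round(s['ft_force'],2),'w',round(s['width'],4),'q',np.round(s['joint_positions'],2))
    for t in targets:
        d=R.T@(np.array(t[:3])-p); da=0 if t[3] is None else (t[3]-a0+90)%180-90 if len(t)<5 else t[3]-a0
        print(t,'->',d.round(4).tolist(),round(float(-np.radians(da)),4))
E
python3 - <<'E'
from h import *
go([(.2648,-.5657,.36,None),(.34,-.36,.36,-40,1),(.42,-.15,.36,-15,1),(.48,.1,.32,15,1),(.45,.36,.27,41.5,1)])
p,d,c=load('top0.npz');p2,d2,c2=load('scene0.npz')
vv,uu=np.mgrid[:420,:560]; S=bydepth(np.c_[uu.ravel(),vv.ravel()],d2.ravel(),c2)
m=(S[:,0]>.15)&(S[:,0]<.9)&(S[:,1]>-.9)&(S[:,1]<-.25)&(uu.ravel()<430)&(S[:,2]>.15);q=S[m]
for y in np.arange(-.9,-.25,.1):
    k=q[(q[:,1]>=y)&(q[:,1]<y+.1)]
    if len(k): print(y.round(2),k.min(0).round(3),k.max(0).round(3))
E
```

```text
t 0.15 pos [ 0.2649 -0.5658  0.2219] jaw az -64.91 F [ 0.02 -0.14  0.5 ] w 0.0871 q [ 1.11  0.33 -0.06  1.46  0.02  1.35 -0.09]
(0.2648, -0.5657, 0.36, None) -> [-0.0, -0.0003, -0.1381] -0.0
(0.34, -0.36, 0.36, -40, 1) -> [0.1553, -0.1547, -0.1379] -0.4348
(0.42, -0.15, 0.36, -15, 1) -> [0.3168, -0.3109, -0.1377] -0.8711
(0.48, 0.1, 0.32, 15, 1) -> [0.4771, -0.5119, -0.0975] -1.3947
(0.45, 0.36, 0.27, 41.5, 1) -> [0.5602, -0.76, -0.0473] -1.8573
-0.9 [ 0.481 -0.9    0.151] [ 0.774 -0.8    0.384]
-0.8 [ 0.476 -0.8    0.15 ] [ 0.81  -0.7    0.388]
-0.7 [ 0.475 -0.7    0.15 ] [ 0.814 -0.6    0.392]
-0.6 [ 0.473 -0.6    0.15 ] [ 0.815 -0.5    0.396]
-0.5 [ 0.474 -0.5    0.15 ] [ 0.812 -0.4    0.401]
-0.4 [ 0.805 -0.4    0.15 ] [ 0.813 -0.3    0.405]
-0.3 [ 0.805 -0.3    0.15 ] [ 0.815 -0.25   0.408]
```

Call:
move_arm:
  series:
    - [0,0,-0.05,0]
    - [0,0,-0.1,0]
    - [0,0,-0.138,0]
    - [0.03,-0.03,-0.138,-0.08]
    - [0.06,-0.06,-0.138,-0.16]
    - [0.09,-0.09,-0.138,-0.25]
    - [0.12,-0.12,-0.138,-0.34]
    - [0.155,-0.155,-0.138,-0.43]
    - [0.185,-0.185,-0.138,-0.52]
    - [0.22,-0.215,-0.138,-0.61]
    - [0.25,-0.245,-0.138,-0.7]
    - [0.285,-0.28,-0.138,-0.79]
    - [0.317,-0.311,-0.138,-0.87]
    - [0.35,-0.345,-0.13,-0.96]
    - [0.38,-0.385,-0.12,-1.06]
    - [0.41,-0.425,-0.11,-1.16]
    - [0.445,-0.47,-0.1,-1.27]
    - [0.477,-0.512,-0.0975,-1.39]
    - [0.477,-0.512,-0.0975,-1.39]
    - [0.477,-0.512,-0.0975,-1.39]
  claw: 1
  newtons: 30

```text
time: 2.15
ee_pos: [0.4795, 0.1024, 0.3196]
eef_rot: [0.609, 0.793, 0.0, -0.001]
ft_force: [0.0, -0.3, -0.7]
width: 0.0872
```

```bash
python3 - <<'E'
from h import *
go([(.43,.29,.27,41.5)])
E
```

```text
t 2.15 pos [0.4795 0.1024 0.3196] jaw az 14.99 F [ 0.02 -0.31 -0.66] w 0.0872 q [ 0.45  0.04 -0.77  1.61  0.03  1.5  -0.06]
(0.43, 0.29, 0.27, 41.5) -> [0.194, 0.0007, 0.0498] -0.4627
```

```bash
python3 - <<'E'
from h import *
go([(.455,.25,.27,28),(.447,.3785,.22,41.5),(.447,.3785,.05,41.5)])
E
```

```text
t 2.15 pos [0.4795 0.1024 0.3196] jaw az 14.99 F [ 0.02 -0.31 -0.66] w 0.0872 q [ 0.45  0.04 -0.77  1.61  0.03  1.5  -0.06]
(0.455, 0.25, 0.27, 28) -> [0.1489, 0.0145, 0.0498] -0.2271
(0.447, 0.3785, 0.22, 41.5) -> [0.275, 0.04, 0.0999] -0.4627
(0.447, 0.3785, 0.05, 41.5) -> [0.2748, 0.0401, 0.2699] -0.4627
```

Call:
move_arm:
  series:
    - [0.03,0.003,0.01,-0.05]
    - [0.07,0.006,0.02,-0.11]
    - [0.11,0.01,0.035,-0.17]
    - [0.149,0.0145,0.05,-0.23]
    - [0.19,0.022,0.065,-0.31]
    - [0.23,0.031,0.08,-0.39]
    - [0.275,0.04,0.1,-0.463]
    - [0.275,0.04,0.1,-0.463]
    - [0.275,0.04,0.1,-0.463]
    - [0.275,0.04,0.1,-0.463]

```text
time: 3.15
ee_pos: [0.4501, 0.3741, 0.2203]
eef_rot: [0.414, 0.91, -0.0, 0.001]
ft_force: [0.2, -0.3, -0.5]
width: 0.0871
```

```bash
python3 - <<'E'
from h import *
go([(.447,.3785,.05,41.5)])
grab('top',1);grab('wrist',1)
E
```

```text
t 3.15 pos [0.4501 0.3741 0.2203] jaw az 41.06 F [ 0.23 -0.34 -0.45] w 0.0871 q [-0.02  0.4  -0.96  1.54  0.33  1.38 -0.29]
(0.447, 0.3785, 0.05, 41.5) -> [0.0056, 0.0005, 0.1703] -0.0077
```

View pics/wrist1.png

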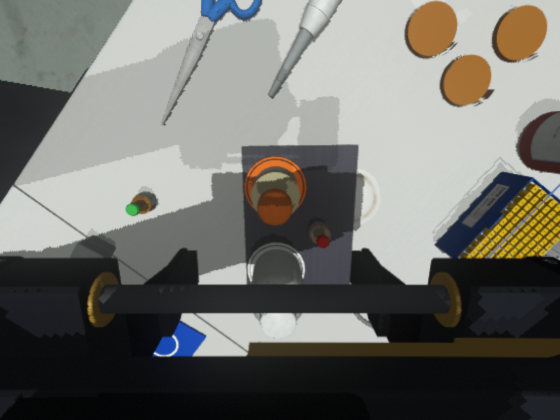

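View pics/top1.png

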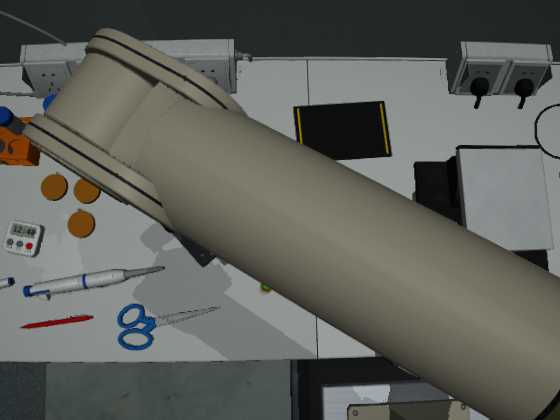

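The wrist view shows the orange bottle at (275,190), the white coaster and bottle at (277,270), and the red cap at (322,241). The top view is blocked by the arm. I'll cross-check positions from the wrist.

```bash
python3 - <<'E'
from h import *
p,d,c=load('wrist1.npz')
hsv=cv2.cvtColor(p,cv2.COLOR_RGB2HSV); H,S,V=[hsv[...,i].astype(int) for i in range(3)]
vv,uu=np.mgrid[:420,:560]
W=bydepth(np.c_[uu.ravel(),vv.ravel()],d.ravel(),c).reshape(420,560,3); W[d==0]=np.nan
b=(uu>230)&(uu<320)&(vv>145)&(vv<235); Z=np.nan_to_num(W[...,2])
m=b&(Z>.107)&(Z<.12); P=onplane(np.c_[uu[m],vv[m]],c,.113); print('ocap',m.sum(),P.mean(0),cv2.minEnclosingCircle(P[:,:2].astype(np.float32)))
m=b&(Z<.03)&(H<20)&(S>130)&(vv<200); P=onplane(np.c_[uu[m],vv[m]],c,.008); h=cv2.convexHull(P[:,:2].astype(np.float32)).reshape(-1,2);print('ocoaster',m.sum(),cv2.minEnclosingCircle(P[:,:2].astype(np.float32)))
m=(uu>300)&(uu<340)&(vv>220)&(vv<255)&(S>120)&((H<8)|(H>172)); P=onplane(np.c_[uu[m],vv[m]],c,.05); print('red',m.sum(),P.mean(0))
go([(.447,.3785,.05,41.5)])
E
```

```text
ocap 966 [0.44414034 0.37947396 0.113     ] ((0.4442560076713562, 0.37942200899124146), 0.01632898859679699)
ocoaster 951 ((0.44626399874687195, 0.3793128430843353), 0.038257211446762085)
red 137 [0.52257209 0.37367233 0.05      ]
t 3.25 pos [0.4502 0.3742 0.2208] jaw az 41.05 F [ 0.47 -0.27  0.44] w 0.0869 q [-0.02  0.39 -0.96  1.54  0.33  1.38 -0.29]
(0.447, 0.3785, 0.05, 41.5) -> [0.0056, 0.0003, 0.1708] -0.0078
```

Call:
move_arm:
  series:
    - [0.006,0,0.03,-0.008]
    - [0.0065,0,0.06,-0.008]
    - [0.0065,0,0.09,-0.008]
    - [0.0065,0,0.11,-0.008]
    - [0.0065,0,0.11,-0.008]
    - [0.0065,0,0.11,-0.008]

```text
time: 3.85
ee_pos: [0.4453, 0.3803, 0.1112]
eef_rot: [0.41, 0.912, 0.0, 0.001]
ft_force: [0.3, -0.4, -0.1]
width: 0.0871
```

```bash
python3 - <<'E'
from h import *
go([(.4458,.379,.05,41.5)])
E
```

```text
t 3.85 pos [0.4453 0.3803 0.1112] jaw az 41.62 F [ 0.32 -0.38 -0.15] w 0.0871 q [-0.07  0.49 -0.92  1.67  0.42  1.19 -0.35]
(0.4458, 0.379, 0.05, 41.5) -> [-0.0012, -0.0006, 0.0612] 0.0021
```

Call:
move_arm:
  series:
    - [-0.001,0,0.02,0]
    - [-0.001,-0.0005,0.04,0]
    - [-0.001,-0.0005,0.055,0]
    - [-0.001,-0.0005,0.061,0]
    - [-0.001,-0.0005,0.061,0]
    - [-0.001,-0.0005,0.061,0]

```text
time: 4.45
ee_pos: [0.4452, 0.3803, 0.05]
eef_rot: [0.409, 0.913, 0.001, 0.0]
ft_force: [0.5, 0.0, -0.2]
width: 0.0871
```

Call:
move_arm:
  series:
    - [0,0,0,0]
    - [0,0,0,0]
    - [0,0,0,0]
    - [0,0,0,0]
    - [0,0,0,0]
    - [0,0,0,0]
    - [0,0,0,0]
    - [0,0,0,0]
  claw: -1
  newtons: 25

```text
time: 5.25
ee_pos: [0.4449, 0.38, 0.0492]
eef_rot: [0.409, 0.913, 0.0, 0.0]
ft_force: [1.2, 0.4, 0.5]
width: 0.0544
```

```bash
python3 - <<'E'
from h import *
go([(.447,.3785,.05,41.5)])
grab('wrist',2)
E
```

```text
t 5.25 pos [0.4449 0.38   0.0492] jaw az 41.71 F [1.15 0.38 0.46] w 0.0544 q [-0.1   0.56 -0.87  1.72  0.48  1.09 -0.4 ]
(0.447, 0.3785, 0.05, 41.5) -> [-0.0025, 0.0006, -0.0008] 0.0036
```

View pics/wrist2.png

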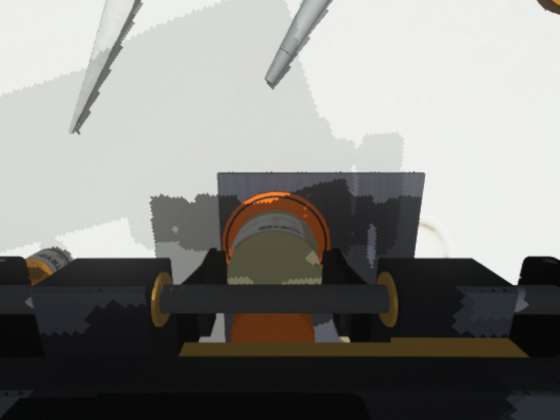

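```bash
python3 - <<'E'
from h import *
go([(.4449,.38,.22,None),(.6463,.057,.22,3.7),(.6463,.057,.06,3.7),(.6463,.057,.0462,3.7)])
E
```

```text
t 5.3 pos [0.4449 0.38   0.0492] jaw az 41.71 F [1.4  0.81 1.43] w 0.0545 q [-0.1   0.56 -0.87  1.72  0.48  1.09 -0.4 ]
(0.4449, 0.38, 0.22, None) -> [0.0, 0.0001, -0.1708] -0.0
(0.6463, 0.057, 0.22, 3.7) -> [-0.3751, -0.0645, -0.1708] 0.6634
(0.6463, 0.057, 0.06, 3.7) -> [-0.3751, -0.0646, -0.0108] 0.6634
(0.6463, 0.057, 0.0462, 3.7) -> [-0.3751, -0.0646, 0.003] 0.6634
```

Call:
move_arm:
  series:
    - [0,0,-0.005,0]
    - [0,0,-0.015,0]
    - [0,0,-0.035,0]
    - [0,0,-0.06,0]
    - [0,0,-0.09,0]
    - [0,0,-0.12,0]
    - [0,0,-0.145,0]
    - [0,0,-0.162,0]
    - [0,0,-0.17,0]
    - [0,0,-0.17,0]

```text
time: 6.3
ee_pos: [0.4448, 0.3801, 0.22]
eef_rot: [0.409, 0.913, 0.001, 0.0]
ft_force: [-1.1, 0.1, -3.6]
width: 0.0543
```

```bash
python3 - <<'E'
from h import *
go([(.545,.218,.22,23),(.6463,.057,.22,3.7),(.6463,.057,.0462,3.7)])
E
```

```text
t 6.3 pos [0.4448 0.3801 0.22  ] jaw az 41.72 F [-1.06  0.13 -3.57] w 0.0543 q [-0.03  0.4  -0.97  1.54  0.33  1.38 -0.29]
(0.545, 0.218, 0.22, 23) -> [-0.1877, -0.0331, 0.0] 0.3267
(0.6463, 0.057, 0.22, 3.7) -> [-0.3752, -0.0646, 0.0001] 0.6635
(0.6463, 0.057, 0.0462, 3.7) -> [-0.3752, -0.0648, 0.1739] 0.6635
```

Call:
move_arm:
  series:
    - [-0.006,-0.001,0,0.01]
    - [-0.018,-0.003,0,0.03]
    - [-0.036,-0.006,0,0.06]
    - [-0.06,-0.01,0,0.1]
    - [-0.088,-0.015,0,0.15]
    - [-0.118,-0.02,0,0.205]
    - [-0.15,-0.026,0,0.26]
    - [-0.182,-0.032,0,0.32]
    - [-0.214,-0.037,0,0.38]
    - [-0.246,-0.043,0,0.435]
    - [-0.276,-0.048,0,0.49]
    - [-0.304,-0.053,0,0.54]
    - [-0.33,-0.057,0,0.585]
    - [-0.352,-0.061,0,0.625]
    - [-0.367,-0.0635,0,0.65]
    - [-0.375,-0.0646,0,0.663]
    - [-0.375,-0.0646,0,0.663]
    - [-0.375,-0.0646,0,0.663]

```text
time: 8.1
ee_pos: [0.6456, 0.0584, 0.2191]
eef_rot: [0.683, 0.73, 0.0, -0.0]
ft_force: [-0.5, 0.2, -3.2]
width: 0.0544
```

```bash
python3 - <<'E'
from h import *
go([(.6463,.057,.08,3.7),(.6463,.057,.0462,3.7)])
grab('top',3)
E
```

```text
t 8.1 pos [0.6456 0.0584 0.2191] jaw az 3.85 F [-0.46  0.21 -3.16] w 0.0544 q [ 0.34  0.47 -0.7   1.37  0.3   1.41 -0.29]
(0.6463, 0.057, 0.08, 3.7) -> [-0.0015, 0.0006, 0.1391] 0.0025
(0.6463, 0.057, 0.0462, 3.7) -> [-0.0016, 0.0006, 0.1729] 0.0025
```

View pics/top3.png

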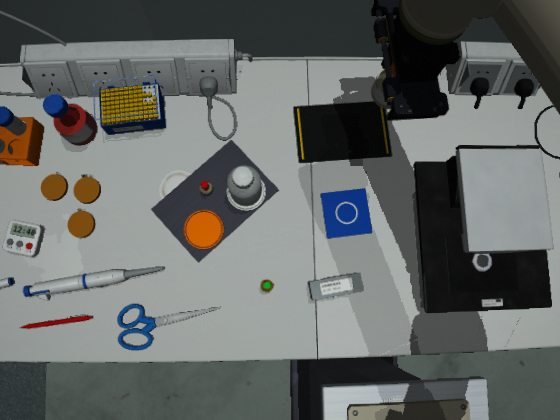

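The orange coaster is now bare at (203,230), so the bottle has been picked up. Lowering onto the mat.

Call:
move_arm:
  series:
    - [-0.0015,0.0005,0.01,0]
    - [-0.0015,0.0005,0.03,0]
    - [-0.0015,0.0005,0.06,0]
    - [-0.0015,0.0005,0.09,0]
    - [-0.0015,0.0005,0.12,0]
    - [-0.0015,0.0005,0.142,0]
    - [-0.0015,0.0005,0.157,0]
    - [-0.0015,0.0005,0.164,0]
    - [-0.0015,0.0005,0.168,0]
    - [-0.0015,0.0005,0.17,0]
    - [-0.0015,0.0005,0.171,0]
    - [-0.0015,0.0005,0.171,0]

```text
time: 9.35
ee_pos: [0.6471, 0.0555, 0.0487]
eef_rot: [0.684, 0.73, 0.0, 0.0]
ft_force: [-0.3, 1.4, -2.4]
width: 0.0548
```

```bash
python3 - <<'E'
from h import *
go([(.6463,.057,.0452,3.7)])
p,d,c=load('top3.npz')
hsv=cv2.cvtColor(p,cv2.COLOR_RGB2HSV); H,S,V=[hsv[...,i].astype(int) for i in range(3)]
vv,uu=np.mgrid[:420,:560]
m=((H<20)&(S>150)&(uu>175)&(uu<232)&(vv>200)&(vv<260)).astype(np.uint8)
cs=max(cv2.findContours(m,cv2.RETR_EXTERNAL,cv2.CHAIN_APPROX_NONE)[0],key=cv2.contourArea).reshape(-1,2)
P=onplane(cs,c,.008);print('coaster orange',circ(P),cv2.minEnclosingCircle(P[:,:2].astype(np.float32)))
E
```

```text
t 9.35 pos [0.6471 0.0555 0.0487] jaw az 3.72 F [-0.3   1.38 -2.41] w 0.0548 q [ 0.32  0.62 -0.65  1.55  0.4   1.11 -0.35]
(0.6463, 0.057, 0.0452, 3.7) -> [0.0016, -0.0007, 0.0035] 0.0004
coaster orange (array([0.44769156, 0.37908246]), np.float64(0.037314530577233766)) ((0.44757917523384094, 0.3789478838443756), 0.03819184750318527)
```

Call:
move_arm:
  series:
    - [0,0,0.001,0]
    - [0,0,0.002,0]
    - [0,0,0.0028,0]
    - [0,0,0.0035,0]
    - [0,0,0.0035,0]
    - [0,0,0.0035,0]

```text
time: 9.95
ee_pos: [0.6468, 0.0554, 0.0452]
eef_rot: [0.684, 0.73, 0.0, 0.0]
ft_force: [-2.7, -1.6, 6.2]
width: 0.0546
```

Force has gone from −2.4 to +6 N, so the bottle is standing. Opening.

Call:
move_arm:
  series:
    - [0,0,0,0]
    - [0,0,0,0]
    - [0,0,0,0]
    - [0,0,0,0]
    - [0,0,0,0]
    - [0,0,0,0]
    - [0,0,-0.01,0]
    - [0,0,-0.03,0]
    - [0,0,-0.06,0]
    - [0,0,-0.1,0]
    - [0,0,-0.14,0]
    - [0,0,-0.175,0]
    - [0,0,-0.175,0]
    - [0,0,-0.175,0]
  claw: 1

```text
time: 11.35
ee_pos: [0.6469, 0.0556, 0.2208]
eef_rot: [0.684, 0.73, 0.001, 0.001]
ft_force: [-0.8, -0.5, -1.1]
width: 0.0868
```

```bash
python3 - <<'E'
from h import *
go([(.52,.24,.22,25),(.5198,.299,.22,41.5)])
grab('wrist',4)
E
```

```text
t 11.35 pos [0.6469 0.0556 0.2208] jaw az 3.73 F [-0.76 -0.48 -1.1 ] w 0.0868 q [ 0.34  0.47 -0.7   1.37  0.3   1.41 -0.29]
(0.52, 0.24, 0.22, 25) -> [0.1923, -0.1147, 0.0006] -0.3712
(0.5198, 0.299, 0.22, 41.5) -> [0.2511, -0.111, 0.0006] -0.6592
```

View pics/wrist4.png

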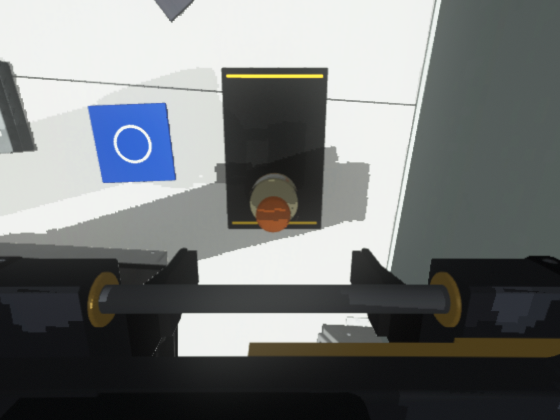

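The orange bottle stands upright on the mat at (274,200), inside the yellow lines. Next is the white bottle.

Call:
move_arm:
  series:
    - [0.01,-0.004,0,-0.02]
    - [0.035,-0.016,0,-0.08]
    - [0.07,-0.032,0,-0.17]
    - [0.105,-0.048,0,-0.26]
    - [0.14,-0.064,0,-0.35]
    - [0.175,-0.08,0,-0.44]
    - [0.205,-0.093,0,-0.53]
    - [0.232,-0.104,0,-0.6]
    - [0.251,-0.111,0,-0.66]
    - [0.251,-0.111,0,-0.66]
    - [0.251,-0.111,0,-0.66]
    - [0.251,-0.111,0,-0.66]

```text
time: 12.6
ee_pos: [0.5203, 0.2973, 0.2191]
eef_rot: [0.412, 0.911, -0.0, 0.0]
ft_force: [-0.5, -0.3, -1.1]
width: 0.0871
```

```bash
python3 - <<'E'
from h import *
go([(.5198,.299,.13,41.5),(.5198,.299,.062,41.5)])
p,d,c=grab('wrist',5)
E
```

```text
t 12.6 pos [0.5203 0.2973 0.2191] jaw az 41.4 F [-0.46 -0.31 -1.05] w 0.0871 q [ 0.11  0.42 -0.92  1.5   0.34  1.39 -0.11]
(0.5198, 0.299, 0.13, 41.5) -> [0.0017, 0.0008, 0.089] -0.0018
(0.5198, 0.299, 0.062, 41.5) -> [0.0017, 0.0009, 0.157] -0.0018
```

View pics/wrist5.png

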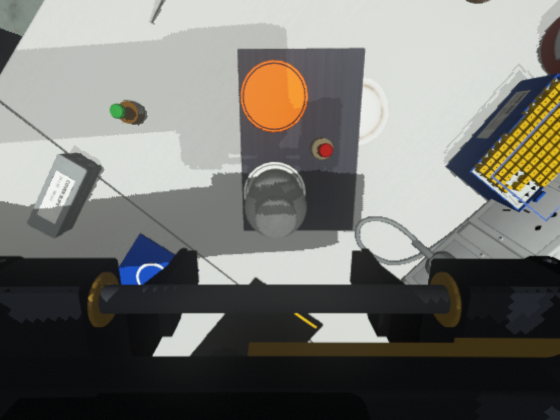

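```bash
python3 - <<'E'
from h import *
p,d,c=load('wrist5.npz')
hsv=cv2.cvtColor(p,cv2.COLOR_RGB2HSV); H,S,V=[hsv[...,i].astype(int) for i in range(3)]
vv,uu=np.mgrid[:420,:560]
W=bydepth(np.c_[uu.ravel(),vv.ravel()],d.ravel(),c).reshape(420,560,3); Z=W[...,2]
b=(uu>230)&(uu<320)&(vv>150)&(vv<250)
m=b&(Z>.122)&(Z<.14); P=W[m]; print('wcap',m.sum(),P.mean(0),cv2.minEnclosingCircle(P[:,:2].astype(np.float32)))
m=(H<20)&(S>150)&(uu>230)&(uu<320)&(vv>50)&(vv<140); P=onplane(np.c_[uu[m],vv[m]],c,.008); print('oc',cv2.minEnclosingCircle(P[:,:2].astype(np.float32)))
m=(uu>305)&(uu<340)&(vv>130)&(vv<165)&(S>120)&((H<8)|(H>172)); P=onplane(np.c_[uu[m],vv[m]],c,.05); print('red',m.sum(),P.mean(0))
cv2.imwrite('pics/w5z.png',cv2.resize(p[140:260,200:360,::-1],None,fx=4,fy=4))
for X in ((.5206,.2966,.128),(.5198,.299,.128)): print(proj(X,c))
E
```

```text
wcap 1300 [0.5179333  0.29962593 0.12767313] ((0.5184118747711182, 0.2990127503871918), 0.018064232543110847)
oc ((0.44642165303230286, 0.37887322902679443), 0.03794189915060997)
red 167 [0.52343788 0.37285784 0.05      ]
[[274.94618783 222.24177797]]
[[276.10558728 219.6296861 ]]
```

View pics/w5z.png

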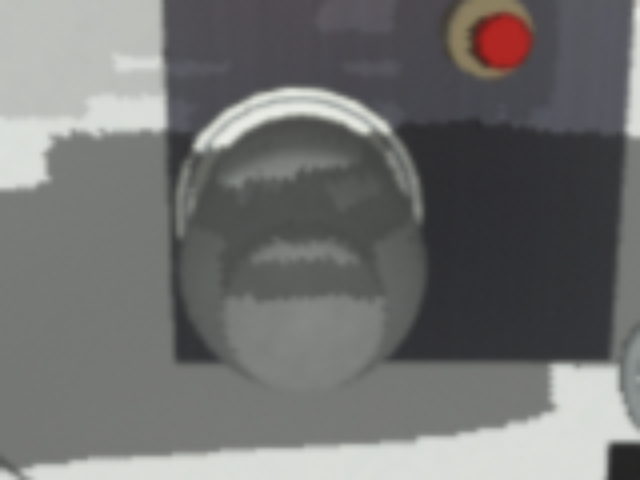

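Call:
move_arm:
  series:
    - [0.001,0,0.02,0]
    - [0.0024,0.0003,0.05,0]
    - [0.0024,0.0003,0.08,0]
    - [0.0024,0.0003,0.11,0]
    - [0.0024,0.0003,0.135,0]
    - [0.0024,0.0003,0.15,0]
    - [0.0024,0.0003,0.156,0]
    - [0.0024,0.0003,0.156,0]
    - [0.0024,0.0003,0.156,0]

```text
time: 13.55
ee_pos: [0.5188, 0.301, 0.0647]
eef_rot: [0.411, 0.912, 0.001, 0.0]
ft_force: [-0.5, 0.6, 0.5]
width: 0.087
```

Call:
move_arm:
  series:
    - [0,0,0,0]
    - [0,0,0,0]
    - [0,0,0,0]
    - [0,0,0,0]
    - [0,0,0,0]
    - [0,0,0,0]
    - [0,0,0,0]
    - [0,0,0,0]
  claw: -1
  newtons: 30

```text
time: 14.35
ee_pos: [0.5184, 0.3008, 0.0637]
eef_rot: [0.41, 0.912, 0.0, 0.0]
ft_force: [0.1, 0.8, 2.5]
width: 0.059
```

```bash
python3 - <<'E'
from h import *
go([(.519,.2993,.062,41.5),(.519,.2993,.23,41.5),(.6405,.147,.23,3.7)])
E
```

```text
t 14.35 pos [0.5184 0.3008 0.0637] jaw az 41.54 F [0.08 0.75 2.5 ] w 0.059 q [ 0.05  0.56 -0.85  1.67  0.46  1.12 -0.2 ]
(0.519, 0.2993, 0.062, 41.5) -> [-0.0016, -0.0006, 0.0017] 0.0007
(0.519, 0.2993, 0.23, 41.5) -> [-0.0016, -0.0005, -0.1663] 0.0007
(0.6405, 0.147, 0.23, 3.7) -> [-0.1962, -0.0105, -0.1662] 0.6605
```

Call:
move_arm:
  series:
    - [0,0,-0.003,0]
    - [0,0,-0.008,0]
    - [0,0,-0.015,0]
    - [0,0,-0.025,0]
    - [0,0,-0.03,0]
    - [0,0,-0.03,0]

```text
time: 14.95
ee_pos: [0.5187, 0.301, 0.0947]
eef_rot: [0.41, 0.912, 0.001, 0.001]
ft_force: [0.7, -0.3, -2.2]
width: 0.0595
```

```bash
python3 - <<'E'
from h import *
go([(.519,.2993,.23,41.5),(.6405,.147,.23,3.7)])
grab('scene',6)
E
```

```text
t 14.95 pos [0.5187 0.301  0.0947] jaw az 41.53 F [ 0.68 -0.31 -2.24] w 0.0595 q [ 0.07  0.53 -0.87  1.64  0.43  1.17 -0.18]
(0.519, 0.2993, 0.23, 41.5) -> [-0.0016, -0.0007, -0.1353] 0.0006
(0.6405, 0.147, 0.23, 3.7) -> [-0.1961, -0.0107, -0.1352] 0.6603
```

View pics/scene6.png

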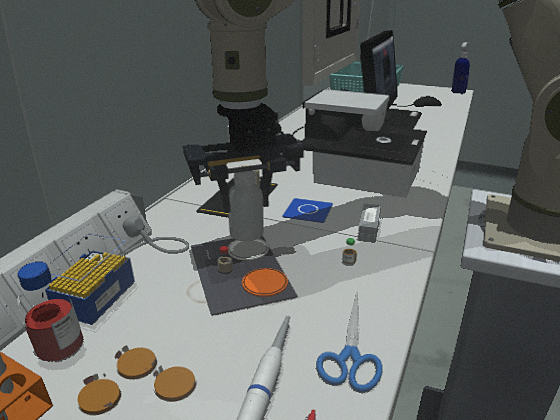

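The white bottle is lifted and upright at (247,205), clear of its coaster. Carrying on up and over to the mat.

Call:
move_arm:
  series:
    - [0,0,-0.01,0]
    - [0,0,-0.03,0]
    - [0,0,-0.055,0]
    - [0,0,-0.08,0]
    - [-0.005,0,-0.105,0.015]
    - [-0.015,-0.001,-0.122,0.05]
    - [-0.035,-0.002,-0.133,0.11]
    - [-0.06,-0.003,-0.135,0.2]
    - [-0.088,-0.005,-0.135,0.29]
    - [-0.116,-0.006,-0.135,0.385]
    - [-0.142,-0.008,-0.135,0.475]
    - [-0.165,-0.009,-0.135,0.555]
    - [-0.182,-0.01,-0.135,0.615]
    - [-0.192,-0.0105,-0.135,0.65]
    - [-0.196,-0.0107,-0.135,0.66]
    - [-0.196,-0.0107,-0.135,0.66]
    - [-0.196,-0.0107,-0.135,0.66]

```text
time: 16.7
ee_pos: [0.6396, 0.1479, 0.2286]
eef_rot: [0.683, 0.73, 0.0, -0.0]
ft_force: [0.3, -0.4, -3.2]
width: 0.0594
```

```bash
python3 - <<'E'
from h import *
go([(.6405,.147,.0597,3.7)])
p,d,c=grab('top',7); 
E
```

```text
t 16.7 pos [0.6396 0.1479 0.2286] jaw az 3.84 F [ 0.28 -0.41 -3.2 ] w 0.0594 q [ 0.21  0.49 -0.72  1.33  0.32  1.44 -0.43]
(0.6405, 0.147, 0.0597, 3.7) -> [-0.001, 0.0009, 0.1689] 0.0024
```

View pics/top7.png

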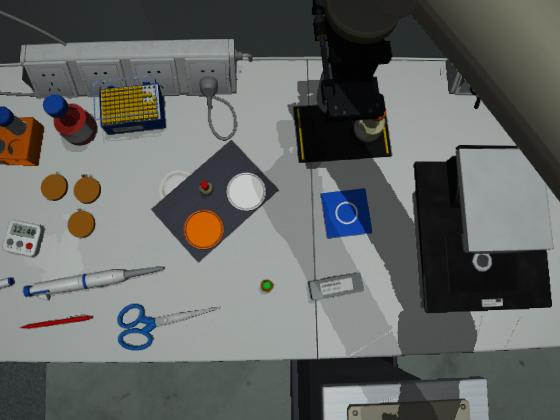

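Both coasters are bare: white at (246,191), orange at (203,230). Measuring them, then lowering.

```bash
python3 - <<'E'
from h import *
p,d,c=load('top7.npz')
hsv=cv2.cvtColor(p,cv2.COLOR_RGB2HSV); H,S,V=[hsv[...,i].astype(int) for i in range(3)]
vv,uu=np.mgrid[:420,:560]
for n,m in (('o',(H<20)&(S>150)&(uu>175)&(uu<232)&(vv>200)&(vv<260)),('w',(V>130)&(uu>222)&(uu<270)&(vv>168)&(vv<214)&(S<60))):
    cs=max(cv2.findContours(m.astype(np.uint8),cv2.RETR_EXTERNAL,cv2.CHAIN_APPROX_NONE)[0],key=cv2.contourArea).reshape(-1,2)
    P=onplane(cs,c,.008);print(n,circ(P),cv2.minEnclosingCircle(P[:,:2].astype(np.float32)))
m=(uu>195)&(uu<215)&(vv>175)&(vv<200)&(S>120)&((H<10)|(H>170));print('red',onplane(np.c_[uu[m],vv[m]],c,.05).mean(0))
E
```

```text
o (array([0.44769156, 0.37908246]), np.float64(0.037314530577233766)) ((0.44757917523384094, 0.3789478838443756), 0.03819184750318527)
w (array([0.52071109, 0.29787387]), np.float64(0.03642053406433082)) ((0.5205965042114258, 0.29757770895957947), 0.03774994984269142)
red [0.52485317 0.37302875 0.05      ]
```

Call:
move_arm:
  series:
    - [-0.001,0.001,0.01,0]
    - [-0.001,0.001,0.03,0]
    - [-0.001,0.001,0.06,0]
    - [-0.001,0.001,0.09,0]
    - [-0.001,0.001,0.12,0]
    - [-0.001,0.001,0.142,0]
    - [-0.001,0.001,0.157,0]
    - [-0.001,0.001,0.163,0]
    - [-0.001,0.001,0.166,0]
    - [-0.001,0.001,0.166,0]
    - [-0.001,0.001,0.166,0]

```text
time: 17.85
ee_pos: [0.6418, 0.1462, 0.0637]
eef_rot: [0.684, 0.73, 0.001, 0.001]
ft_force: [0.2, -0.1, -2.6]
width: 0.0594
```

Call:
move_arm:
  series:
    - [0,0,0.001,0]
    - [0,0,0.002,0]
    - [0,0,0.003,0]
    - [0,0,0.0038,0]
    - [0,0,0.0038,0]
    - [0,0,0.0038,0]

```text
time: 18.45
ee_pos: [0.6414, 0.1461, 0.0597]
eef_rot: [0.684, 0.73, 0.0, 0.0]
ft_force: [-2.4, -1.1, 5.0]
width: 0.0595
```

Call:
move_arm:
  series:
    - [0,0,0,0]
    - [0,0,0,0]
    - [0,0,0,0]
    - [0,0,0,0]
    - [0,0,0,0]
    - [0,0,0,0]
    - [0,0,-0.01,0]
    - [0,0,-0.03,0]
    - [0,0,-0.06,0]
    - [0,0,-0.1,0]
    - [0,0,-0.13,0]
    - [0,0,-0.16,0]
    - [0,0,-0.16,0]
    - [0,0,-0.16,0]
  claw: 1

```text
time: 19.85
ee_pos: [0.6414, 0.1461, 0.2198]
eef_rot: [0.684, 0.73, 0.001, 0.001]
ft_force: [-0.3, 0.1, -0.1]
width: 0.0872
```

```bash
python3 - <<'E'
from h import *
go([(.5245,.373,.2,36),(.5245,.373,.1,36)])
grab('wrist',8)
E
```

```text
t 19.85 pos [0.6414 0.1461 0.2198] jaw az 3.73 F [-0.32  0.15 -0.13] w 0.0872 q [ 0.21  0.5  -0.72  1.34  0.33  1.42 -0.43]
(0.5245, 0.373, 0.2, 36) -> [0.234, -0.102, 0.0196] -0.5632
(0.5245, 0.373, 0.1, 36) -> [0.234, -0.1021, 0.1196] -0.5632
```

View pics/wrist8.png

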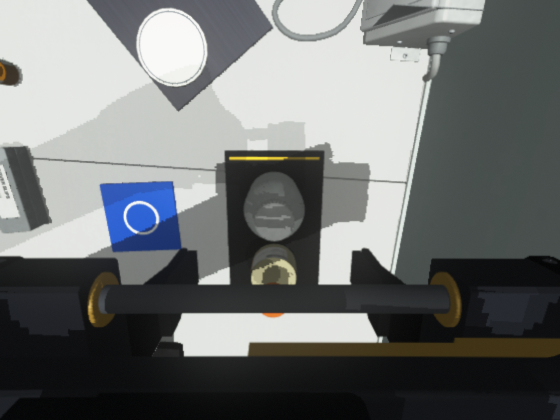

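Both bottles stand on the mat: white at (274,205), orange at (273,270). Before going down to the vial I'll check what surrounds it.

```bash
python3 - <<'E'
from h import *
p,d,c=load('top7.npz')
vv,uu=np.mgrid[:420,:560]; W=bydepth(np.c_[uu.ravel(),vv.ravel()],d.ravel(),c); W=W[d.ravel()>0]
for az in (36,0,60,-20,110):
    e=np.array([np.cos(np.radians(az)),np.sin(np.radians(az))]); f=np.array([-e[1],e[0]])
    q=W[:,:2]-[.5245,.373]; a=q@e; b=q@f
    m=(abs(a)<.11)&(abs(b)<.055); k=W[m]; k=k[np.argsort(-k[:,2])][:400]
    print(az,k[:1].round(3),(k[:,2]>.06).sum())
    m=(abs(a)<.07)&(abs(b)<.015)&(np.hypot(q[:,0],q[:,1])>.02); print('  fingers zmax',W[m][:,2].max())
E
```

```text
36 [[0.525 0.371 0.054]] 0
  fingers zmax 0.008921815382842285
0 [[0.525 0.371 0.054]] 0
  fingers zmax 0.013486091365410713
60 [[0.525 0.371 0.054]] 0
  fingers zmax 0.012536980244363307
-20 [[0.525 0.371 0.054]] 0
  fingers zmax 0.013445345401186677
110 [[0.525 0.371 0.054]] 0
  fingers zmax 0.012423191867444559
```

Call:
move_arm:
  series:
    - [0.01,-0.005,0,-0.02]
    - [0.035,-0.015,0.002,-0.08]
    - [0.07,-0.03,0.005,-0.17]
    - [0.105,-0.046,0.008,-0.26]
    - [0.14,-0.061,0.012,-0.35]
    - [0.175,-0.076,0.015,-0.43]
    - [0.205,-0.09,0.02,-0.5]
    - [0.225,-0.098,0.02,-0.55]
    - [0.234,-0.102,0.02,-0.563]
    - [0.234,-0.102,0.02,-0.563]
    - [0.234,-0.102,0.02,-0.563]
    - [0.234,-0.102,0.02,-0.563]

```text
time: 21.1
ee_pos: [0.5252, 0.3715, 0.1986]
eef_rot: [0.455, 0.89, -0.0, 0.0]
ft_force: [0.0, -0.1, 0.7]
width: 0.0868
```

```bash
python3 - <<'E'
from h import *
p,d,c=grab('wrist',9)
hsv=cv2.cvtColor(p,cv2.COLOR_RGB2HSV); H,S,V=[hsv[...,i].astype(int) for i in range(3)]
vv,uu=np.mgrid[:420,:560]
m=((H<8)|(H>172))&(S>130)&(V>60); n,l,st,ce=cv2.connectedComponentsWithStats(m.astype(np.uint8))
for i in range(1,n):
    if 60<st[i,4]<1500: print(ce[i],st[i,4],onplane([ce[i]],c,.05))
go([(.5245,.373,.08,36),(.5245,.373,.012,36)])
E
```

```text
[550.21988682  62.80517381] 1237 [[0.64901796 0.62377399 0.05      ]]
[275.15337423 202.47239264] 163 [[0.52359024 0.37375381 0.05      ]]
t 21.15 pos [0.5252 0.3715 0.1986] jaw az 35.84 F [0.03 0.   0.44] w 0.0871 q [-0.07  0.53 -0.88  1.41  0.41  1.39 -0.32]
(0.5245, 0.373, 0.08, 36) -> [0.0017, 0.0003, 0.1186] -0.0028
(0.5245, 0.373, 0.012, 36) -> [0.0018, 0.0003, 0.1866] -0.0028
```

View pics/wrist9.png

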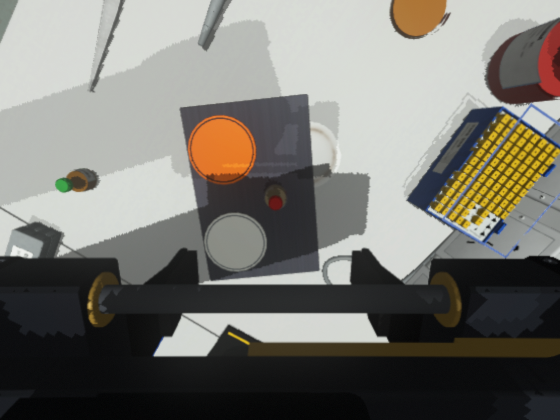

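The red vial sits at (275,200) with nothing near it. Going down.

Call:
move_arm:
  series:
    - [0.001,0,0.02,0]
    - [0.001,0.0003,0.05,0]
    - [0.001,0.0003,0.08,0]
    - [0.001,0.0003,0.105,0]
    - [0.001,0.0003,0.12,0]
    - [0.001,0.0003,0.12,0]
    - [0.001,0.0003,0.12,0]

```text
time: 21.85
ee_pos: [0.5244, 0.3739, 0.0797]
eef_rot: [0.454, 0.891, 0.0, 0.0]
ft_force: [0.6, 1.2, 0.2]
width: 0.0868
```

```bash
python3 - <<'E'
from h import *
go([(.5242,.3733,.012,36)])
E
```

```text
t 21.85 pos [0.5244 0.3739 0.0797] jaw az 35.94 F [0.63 1.21 0.21] w 0.0868 q [-0.09  0.63 -0.83  1.53  0.49  1.2  -0.38]
(0.5242, 0.3733, 0.012, 36) -> [-0.0004, -0.0006, 0.0677] -0.001
```

Call:
move_arm:
  series:
    - [-0.0004,-0.0006,0.02,0]
    - [-0.0004,-0.0006,0.04,0]
    - [-0.0004,-0.0006,0.055,0]
    - [-0.0004,-0.0006,0.063,0]
    - [-0.0004,-0.0006,0.067,0]
    - [-0.0004,-0.0006,0.067,0]
    - [-0.0004,-0.0006,0.067,0]

```text
time: 22.55
ee_pos: [0.524, 0.3735, 0.0126]
eef_rot: [0.454, 0.891, 0.001, 0.0]
ft_force: [0.4, 0.9, -0.5]
width: 0.0869
```

Call:
move_arm:
  series:
    - [0,0,0,0]
    - [0,0,0,0]
    - [0,0,0,0]
    - [0,0,0,0]
    - [0,0,0,0]
    - [0,0,0,0]
    - [0,0,0,0]
    - [0,0,0,0]
    - [0,0,0,0]
    - [0,0,0,0]
    - [0,0,0,0]
    - [0,0,0,0]
  claw: -1
  newtons: 8

```text
time: 23.75
ee_pos: [0.5237, 0.3731, 0.0117]
eef_rot: [0.454, 0.891, -0.0, 0.0]
ft_force: [-0.2, -0.2, -0.1]
width: 0.0242
```

```bash
python3 - <<'E'
from h import *
go([(.5242,.3733,.15,36),(.4757,.1021,.15,12)])
p,d,c=grab('wrist',10)
E
```

```text
t 23.75 pos [0.5237 0.3731 0.0117] jaw az 35.98 F [-0.15 -0.23 -0.06] w 0.0242 q [-0.12  0.7  -0.79  1.58  0.54  1.09 -0.42]
(0.5242, 0.3733, 0.15, 36) -> [-0.0001, 0.0006, -0.1383] -0.0004
(0.4757, 0.1021, 0.15, 12) -> [-0.1911, -0.198, -0.1383] 0.4185
```

View pics/wrist10.png

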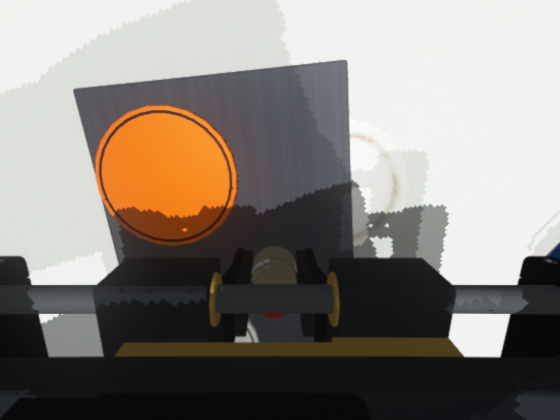

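The vial is held at 24.2 mm opening, at about (273,270). Lifting and carrying it to the pad.

Call:
move_arm:
  series:
    - [0,0,-0.005,0]
    - [0,0,-0.02,0]
    - [0,0,-0.045,0]
    - [0,0,-0.075,0]
    - [0,0,-0.1,0]
    - [-0.006,-0.006,-0.12,0.01]
    - [-0.018,-0.018,-0.133,0.035]
    - [-0.036,-0.037,-0.138,0.08]
    - [-0.06,-0.062,-0.138,0.13]
    - [-0.085,-0.088,-0.138,0.185]
    - [-0.11,-0.114,-0.138,0.24]
    - [-0.135,-0.14,-0.138,0.295]
    - [-0.157,-0.162,-0.138,0.345]
    - [-0.175,-0.181,-0.138,0.385]
    - [-0.187,-0.193,-0.138,0.41]
    - [-0.191,-0.198,-0.138,0.418]
    - [-0.191,-0.198,-0.138,0.418]
    - [-0.191,-0.198,-0.138,0.418]

```text
time: 25.6
ee_pos: [0.4757, 0.1037, 0.15]
eef_rot: [0.628, 0.778, 0.0, -0.0]
ft_force: [-1.2, 0.5, 0.7]
width: 0.0242
```

```bash
python3 - <<'E'
from h import *
p,d,c=grab('wrist',11);grab('scene',11)
go([(.4753,.102,.03,12),(.4753,.102,.0117,12)])
E
```

```text
t 25.7 pos [0.4756 0.1037 0.1498] jaw az 12.17 F [0.4  0.67 0.19] w 0.0243 q [ 0.47  0.16 -0.83  1.88  0.13  1.16 -0.19]
(0.4753, 0.102, 0.03, 12) -> [-0.0016, -0.0007, 0.1198] 0.0029
(0.4753, 0.102, 0.0117, 12) -> [-0.0016, -0.0007, 0.1381] 0.0029
```

View pics/wrist11.png

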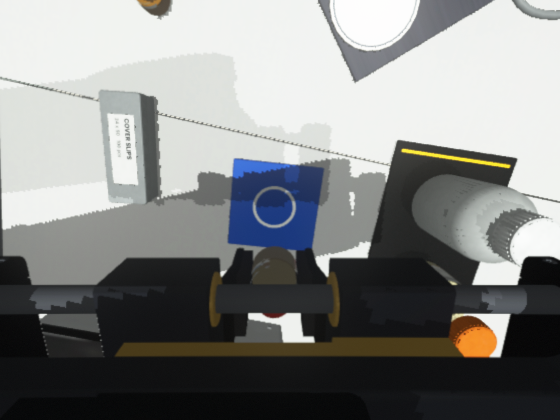

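View pics/scene11.png

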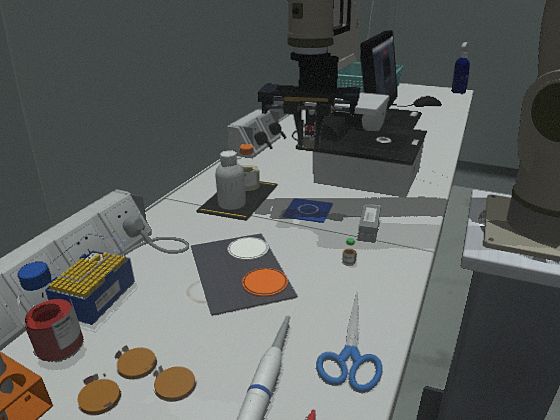

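The vial hangs upright over the pad. The ring is at (274,206) in the wrist view, and both bottles are upright on the mat. I'll refine the ring centre.

```bash
python3 - <<'E'
from h import *
vv,uu=np.mgrid[:420,:560]
for f,b in (('wrist11.npz',(245,182,302,232)),('top0.npz',(328,195,365,232))):
    p,d,c=load(f); hsv=cv2.cvtColor(p,cv2.COLOR_RGB2HSV); S=hsv[...,1]
    m=(uu>b[0])&(uu<b[2])&(vv>b[1])&(vv<b[3])&(S<130)
    n,l,st,ce=cv2.connectedComponentsWithStats(m.astype(np.uint8),connectivity=8); i=1+np.argmax(st[1:,4]); k=l==i
    P=onplane(np.c_[uu[k],vv[k]],c,.004); print(f,k.sum(),circ(P))
go([(.4753,.102,.0117,12)])
E
```

```text
wrist11.npz 512 (array([0.47446241, 0.10164989]), np.float64(0.02056927959197482))
top0.npz 133 (array([0.475845  , 0.10202532]), np.float64(0.02053511295478384))
t 25.7 pos [0.4756 0.1037 0.1498] jaw az 12.17 F [0.4  0.67 0.19] w 0.0243 q [ 0.47  0.16 -0.83  1.88  0.13  1.16 -0.19]
(0.4753, 0.102, 0.0117, 12) -> [-0.0016, -0.0007, 0.1381] 0.0029
```

Call:
move_arm:
  series:
    - [-0.001,-0.0005,0.015,0]
    - [-0.001,-0.0005,0.04,0]
    - [-0.001,-0.0005,0.07,0]
    - [-0.001,-0.0005,0.095,0]
    - [-0.001,-0.0005,0.115,0]
    - [-0.001,-0.0005,0.125,0]
    - [-0.001,-0.0005,0.13,0]
    - [-0.001,-0.0005,0.13,0]
    - [-0.001,-0.0005,0.13,0]

```text
time: 26.6
ee_pos: [0.4759, 0.1014, 0.0204]
eef_rot: [0.629, 0.777, 0.0, 0.0]
ft_force: [-0.3, 1.1, 0.3]
width: 0.0244
```

```bash
python3 - <<'E'
from h import *
go([(.4752,.1018,.0117,12)])
E
```

```text
t 26.6 pos [0.4759 0.1014 0.0204] jaw az 12.04 F [-0.3   1.08  0.32] w 0.0244 q [ 0.38  0.36 -0.77  1.99  0.31  0.91 -0.34]
(0.4752, 0.1018, 0.0117, 12) -> [0.0005, -0.0006, 0.0087] 0.0008
```

Call:
move_arm:
  series:
    - [0.0005,-0.0006,0.003,0]
    - [0.0005,-0.0006,0.006,0]
    - [0.0005,-0.0006,0.0075,0]
    - [0.0005,-0.0006,0.0085,0]
    - [0.0005,-0.0006,0.0085,0]
    - [0.0005,-0.0006,0.0085,0]

```text
time: 27.2
ee_pos: [0.4748, 0.1015, 0.0114]
eef_rot: [0.629, 0.777, 0.0, 0.0]
ft_force: [0.2, -0.6, 3.2]
width: 0.0242
```

Call:
move_arm:
  series:
    - [0,0,0,0]
    - [0,0,0,0]
    - [0,0,0,0]
    - [0,0,0,0]
    - [0,0,0,0]
    - [0,0,0,0]
    - [0,0,0,0]
    - [0,0,-0.01,0]
    - [0,0,-0.035,0]
    - [0,0,-0.07,0]
    - [0,0,-0.11,0]
    - [0,0,-0.15,0]
    - [0,0,-0.19,0]
    - [0,0,-0.21,0]
    - [0,0,-0.21,0]
    - [0,0,-0.21,0]
  claw: 1

```text
time: 28.8
ee_pos: [0.4746, 0.1016, 0.2215]
eef_rot: [0.629, 0.777, 0.0, 0.0]
ft_force: [0.7, 0.4, -0.3]
width: 0.0871
```

```bash
python3 - <<'E'
from h import *
p,d,c=grab('wrist',12)
hsv=cv2.cvtColor(p,cv2.COLOR_RGB2HSV); H,S,V=[hsv[...,i].astype(int) for i in range(3)]
m=((H<8)|(H>172))&(S>130)&(V>60); n,l,st,ce=cv2.connectedComponentsWithStats(m.astype(np.uint8))
for i in range(1,n):
    if 60<st[i,4]<1500: print(ce[i],st[i,4],onplane([ce[i]],c,.05))
go([(.6414,.1461,.22,3.7)])
E
```

```text
[273.96694215 199.7107438 ] 121 [[0.47312472 0.10118196 0.05      ]]
t 28.85 pos [0.4742 0.1014 0.2207] jaw az 12.04 F [ 0.22  1.07 -0.17] w 0.087 q [ 0.51  0.09 -0.84  1.78  0.07  1.3  -0.14]
(0.6414, 0.1461, 0.22, 3.7) -> [0.0088, 0.1729, 0.0005] 0.1455
```

View pics/wrist12.png

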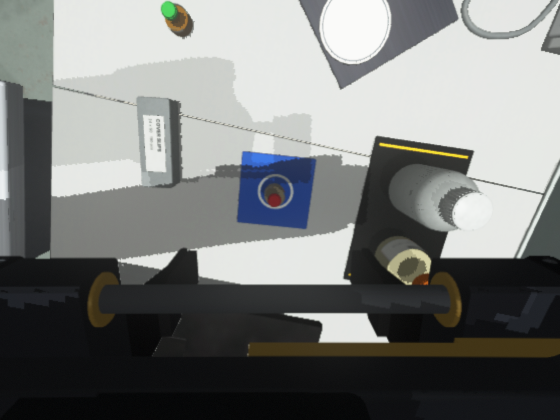

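The red vial stands inside the ring (vial ~(274,192), ring centre ~(275,191)). Now the white bottle goes back.

Call:
move_arm:
  series:
    - [0,0.01,0,0.01]
    - [0.002,0.03,0,0.03]
    - [0.004,0.06,0,0.06]
    - [0.006,0.09,0,0.09]
    - [0.007,0.12,0,0.11]
    - [0.008,0.145,0,0.13]
    - [0.009,0.163,0,0.14]
    - [0.0088,0.173,0,0.1455]
    - [0.0088,0.173,0,0.1455]
    - [0.0088,0.173,0,0.1455]

```text
time: 29.85
ee_pos: [0.6415, 0.1463, 0.2207]
eef_rot: [0.684, 0.73, -0.0, -0.0]
ft_force: [-0.3, 0.2, 0.2]
width: 0.0871
```

```bash
python3 - <<'E'
from h import *
p,d,c=grab('wrist',13)
vv,uu=np.mgrid[:420,:560]
W=bydepth(np.c_[uu.ravel(),vv.ravel()],d.ravel(),c).reshape(420,560,3); Z=W[...,2]
b=(uu>200)&(uu<350)&(vv>120)&(vv<255)
m=b&(Z>.118)&(Z<.135); P=W[m]; print('wcap',m.sum(),P.mean(0),cv2.minEnclosingCircle(P[:,:2].astype(np.float32)))
go([(.6414,.1461,.22,3.7),(.6414,.1461,.0597,3.7)])
E
```

```text
wcap 1245 [0.63958062 0.1442895  0.12364922] ((0.639634907245636, 0.14317220449447632), 0.018203889951109886)
t 29.9 pos [0.6415 0.1461 0.2211] jaw az 3.71 F [ 0.16  1.3  -0.08] w 0.087 q [ 0.23  0.51 -0.77  1.33  0.35  1.43 -0.45]
(0.6414, 0.1461, 0.22, 3.7) -> [-0.0, -0.0001, 0.0011] 0.0002
(0.6414, 0.1461, 0.0597, 3.7) -> [0.0, 0.0, 0.1614] 0.0002
```

View pics/wrist13.png

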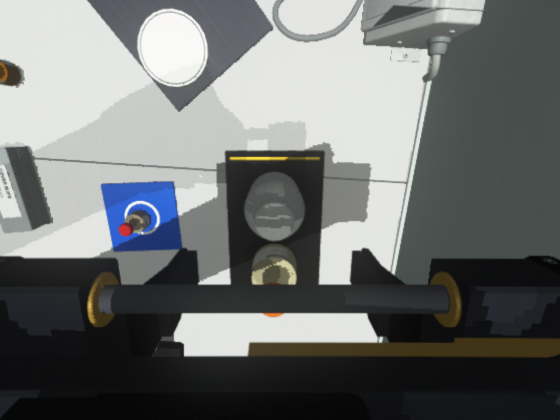

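Call:
move_arm:
  series:
    - [-0.001,0,0.015,0]
    - [-0.0018,0,0.045,0]
    - [-0.0018,0,0.08,0]
    - [-0.0018,0,0.115,0]
    - [-0.0018,0,0.14,0]
    - [-0.0018,0,0.155,0]
    - [-0.0018,0,0.16,0]
    - [-0.0018,0,0.16,0]
    - [-0.0018,0,0.16,0]

```text
time: 30.8
ee_pos: [0.6429, 0.1447, 0.0626]
eef_rot: [0.684, 0.73, 0.001, 0.001]
ft_force: [1.3, 0.2, 0.4]
width: 0.087
```

Call:
move_arm:
  series:
    - [0,0,0,0]
    - [0,0,0,0]
    - [0,0,0,0]
    - [0,0,0,0]
    - [0,0,0,0]
    - [0,0,0,0]
    - [0,0,0,0]
    - [0,0,0,0]
  claw: -1
  newtons: 30

```text
time: 31.6
ee_pos: [0.6422, 0.1444, 0.0614]
eef_rot: [0.684, 0.73, 0.0, 0.0]
ft_force: [-0.4, -0.6, 2.0]
width: 0.0594
```

```bash
python3 - <<'E'
from h import *
go([(.6414,.1461,.23,3.7),(.5206,.2976,.23,41.5)])
E
```

```text
t 31.6 pos [0.6422 0.1444 0.0614] jaw az 3.7 F [-0.4  -0.58  1.96] w 0.0594 q [ 0.22  0.64 -0.71  1.51  0.44  1.16 -0.51]
(0.6414, 0.1461, 0.23, 3.7) -> [0.0017, -0.0007, -0.1686] -0.0001
(0.5206, 0.2976, 0.23, 41.5) -> [0.1607, -0.1115, -0.1686] -0.6598
```

Call:
move_arm:
  series:
    - [0,0,-0.005,0]
    - [0,0,-0.015,0]
    - [0,0,-0.035,0]
    - [0,0,-0.065,0]
    - [0,0,-0.095,0]
    - [0,0,-0.125,0]
    - [0.004,-0.003,-0.148,-0.02]
    - [0.014,-0.01,-0.162,-0.06]
    - [0.032,-0.022,-0.168,-0.13]
    - [0.055,-0.038,-0.168,-0.22]
    - [0.08,-0.055,-0.168,-0.32]
    - [0.103,-0.071,-0.168,-0.42]
    - [0.124,-0.086,-0.168,-0.51]
    - [0.142,-0.098,-0.168,-0.58]
    - [0.154,-0.107,-0.168,-0.63]
    - [0.16,-0.111,-0.168,-0.655]
    - [0.161,-0.1115,-0.168,-0.66]
    - [0.161,-0.1115,-0.168,-0.66]
    - [0.161,-0.1115,-0.168,-0.66]

```text
time: 33.5
ee_pos: [0.5213, 0.2968, 0.229]
eef_rot: [0.412, 0.911, -0.0, 0.0]
ft_force: [-0.5, -0.2, -3.0]
width: 0.0594
```

```bash
python3 - <<'E'
from h import *
go([(.5206,.2976,.0654,41.5)])
grab('wrist',14)
E
```

```text
t 33.5 pos [0.5213 0.2968 0.229 ] jaw az 41.36 F [-0.51 -0.22 -2.98] w 0.0594 q [ 0.14  0.43 -0.97  1.48  0.36  1.41 -0.12]
(0.5206, 0.2976, 0.0654, 41.5) -> [0.0012, 0.0, 0.1636] -0.0024
```

View pics/wrist14.png

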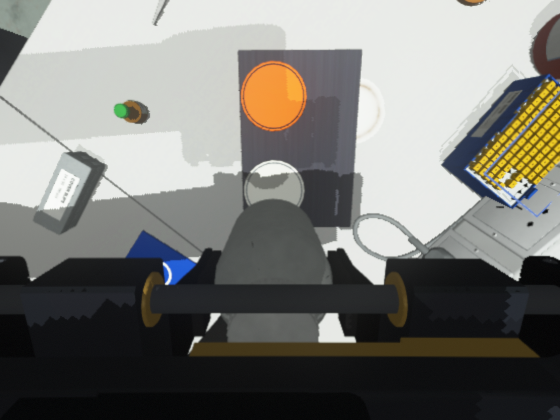

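The bottle is held over the white coaster at (274,187). Lowering to just above it, then making a fine correction.

Call:
move_arm:
  series:
    - [0.0005,0,0.015,0]
    - [0.0005,0,0.04,0]
    - [0.0005,0,0.07,0]
    - [0.0005,0,0.1,0]
    - [0.0005,0,0.125,0]
    - [0.0005,0,0.143,0]
    - [0.0005,0,0.153,0]
    - [0.0005,0,0.157,0]
    - [0.0005,0,0.157,0]
    - [0.0005,0,0.157,0]

```text
time: 34.55
ee_pos: [0.5207, 0.2987, 0.0733]
eef_rot: [0.411, 0.912, 0.001, 0.001]
ft_force: [0.6, 0.0, -2.2]
width: 0.0591
```

```bash
python3 - <<'E'
from h import *
go([(.5206,.2976,.0654,41.5)])
E
```

```text
t 34.55 pos [0.5207 0.2987 0.0733] jaw az 41.51 F [ 0.65  0.03 -2.22] w 0.0591 q [ 0.09  0.57 -0.89  1.66  0.48  1.15 -0.21]
(0.5206, 0.2976, 0.0654, 41.5) -> [-0.0008, -0.0008, 0.0079] 0.0002
```

Call:
move_arm:
  series:
    - [-0.0008,-0.0008,0.002,0]
    - [-0.0008,-0.0008,0.004,0]
    - [-0.0008,-0.0008,0.0055,0]
    - [-0.0008,-0.0008,0.0065,0]
    - [-0.0008,-0.0008,0.0075,0]
    - [-0.0008,-0.0008,0.0075,0]
    - [-0.0008,-0.0008,0.0075,0]

```text
time: 35.25
ee_pos: [0.5201, 0.2972, 0.0654]
eef_rot: [0.411, 0.912, -0.0, 0.0]
ft_force: [-2.9, -2.7, 5.5]
width: 0.0595
```

Call:
move_arm:
  series:
    - [0,0,0,0]
    - [0,0,0,0]
    - [0,0,0,0]
    - [0,0,0,0]
    - [0,0,0,0]
    - [0,0,0,0]
    - [0,0,-0.01,0]
    - [0,0,-0.03,0]
    - [0,0,-0.06,0]
    - [0,0,-0.1,0]
    - [0,0,-0.14,0]
    - [0,0,-0.165,0]
    - [0,0,-0.165,0]
    - [0,0,-0.165,0]
  claw: 1

```text
time: 36.65
ee_pos: [0.5202, 0.2972, 0.2304]
eef_rot: [0.411, 0.912, 0.0, 0.001]
ft_force: [-0.7, -0.5, -0.7]
width: 0.087
```

```bash
python3 - <<'E'
from h import *
go([(.6468,.0555,.23,3.7)])
grab('wrist',15)
E
```

```text
t 36.65 pos [0.5202 0.2972 0.2304] jaw az 41.51 F [-0.73 -0.49 -0.67] w 0.087 q [ 0.14  0.43 -0.97  1.48  0.36  1.41 -0.12]
(0.6468, 0.0555, 0.23, 3.7) -> [-0.2649, -0.0654, 0.0005] 0.66
```

View pics/wrist15.png

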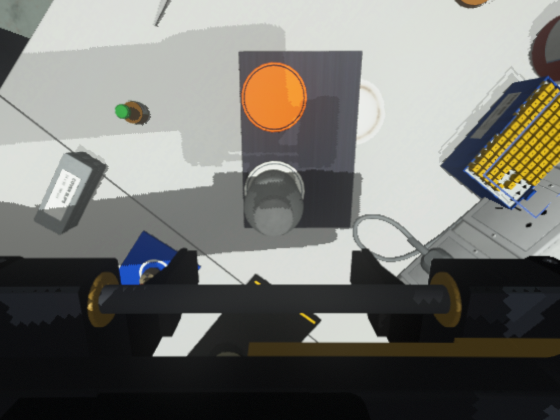

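The white bottle stands upright on its coaster (274,195). Next is the orange bottle.

Call:
move_arm:
  series:
    - [-0.01,-0.003,0,0.03]
    - [-0.035,-0.009,0,0.09]
    - [-0.07,-0.017,0,0.17]
    - [-0.105,-0.026,0,0.26]
    - [-0.14,-0.035,0,0.35]
    - [-0.175,-0.043,0,0.44]
    - [-0.21,-0.052,0,0.53]
    - [-0.24,-0.059,0,0.6]
    - [-0.258,-0.064,0,0.645]
    - [-0.265,-0.0654,0,0.66]
    - [-0.265,-0.0654,0,0.66]
    - [-0.265,-0.0654,0,0.66]

```text
time: 37.9
ee_pos: [0.6462, 0.0575, 0.2299]
eef_rot: [0.683, 0.731, 0.0, -0.0]
ft_force: [-0.9, 0.5, -0.2]
width: 0.0872
```

```bash
python3 - <<'E'
from h import *
vv,uu=np.mgrid[:420,:560]
p,d,c=grab('top',16)
W=bydepth(np.c_[uu.ravel(),vv.ravel()],d.ravel(),c).reshape(420,560,3); Z=W[...,2]
m=(Z>.122)&(Z<.135)&(abs(W[...,0]-.52)<.06)&(abs(W[...,1]-.298)<.06); P=W[m]; print('white cap top cam',P.mean(0),cv2.minEnclosingCircle(P[:,:2].astype(np.float32)))
p,d,c=grab('wrist',16)
W=bydepth(np.c_[uu.ravel(),vv.ravel()],d.ravel(),c).reshape(420,560,3); Z=W[...,2]
m=(uu>200)&(uu<350)&(vv>120)&(vv<255)&(Z>.1)&(Z<.12); P=W[m]; print('ocap',m.sum(),P.mean(0),cv2.minEnclosingCircle(P[:,:2].astype(np.float32)))
go([(.6468,.0555,.0462,3.7)])
E
```

```text
white cap top cam [0.5195018  0.2964757  0.12772265] ((0.5203972458839417, 0.2963741719722748), 0.018007434904575348)
ocap 886 [0.64399687 0.05488575 0.10854936] ((0.6442515254020691, 0.05353448539972305), 0.016488082706928253)
t 38.0 pos [0.6462 0.0574 0.23  ] jaw az 3.88 F [-0.11  0.57  0.44] w 0.0872 q [ 0.37  0.48 -0.75  1.35  0.33  1.43 -0.3 ]
(0.6468, 0.0555, 0.0462, 3.7) -> [-0.002, 0.0004, 0.1838] 0.0032
```

View pics/top16.png

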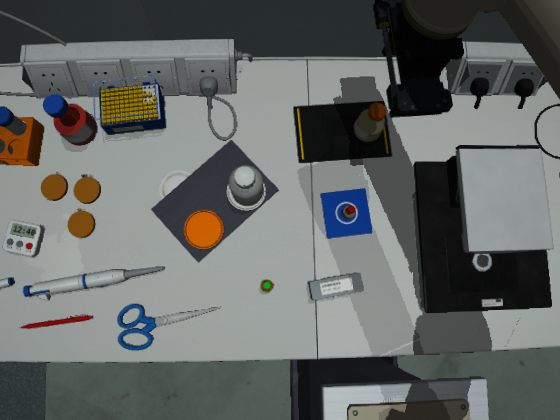

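White's cap is within about 1.3 mm of its coaster's centre. Descending on the orange bottle.

Call:
move_arm:
  series:
    - [-0.001,0,0.015,0.003]
    - [-0.002,0,0.045,0.003]
    - [-0.003,0,0.08,0.003]
    - [-0.003,0,0.1,0.003]
    - [-0.003,0,0.1,0.003]
    - [-0.003,0,0.1,0.003]

```text
time: 38.6
ee_pos: [0.6468, 0.0528, 0.1298]
eef_rot: [0.685, 0.729, 0.0, -0.0]
ft_force: [-0.3, -0.0, 0.5]
width: 0.0867
```

```bash
python3 - <<'E'
from h import *
go([(.6466,.0533,.0462,3.7)])
E
```

```text
t 38.6 pos [0.6468 0.0528 0.1298] jaw az 3.56 F [-0.34 -0.04  0.48] w 0.0867 q [ 0.37  0.55 -0.73  1.48  0.37  1.26 -0.33]
(0.6466, 0.0533, 0.0462, 3.7) -> [0.0005, -0.0001, 0.0836] -0.0024
```

Call:
move_arm:
  series:
    - [0.0005,0,0.02,-0.002]
    - [0.0005,0,0.045,-0.002]
    - [0.0005,0,0.065,-0.002]
    - [0.0005,0,0.077,-0.002]
    - [0.0005,0,0.082,-0.002]
    - [0.0005,0,0.082,-0.002]
    - [0.0005,0,0.082,-0.002]

```text
time: 39.3
ee_pos: [0.6477, 0.0531, 0.049]
eef_rot: [0.684, 0.729, 0.001, 0.001]
ft_force: [-0.4, 0.2, 0.2]
width: 0.087
```

Call:
move_arm:
  series:
    - [0,0,0,0]
    - [0,0,0,0]
    - [0,0,0,0]
    - [0,0,0,0]
    - [0,0,0,0]
    - [0,0,0,0]
    - [0,0,0,0]
    - [0,0,0,0]
  claw: -1
  newtons: 25

```text
time: 40.1
ee_pos: [0.6469, 0.0528, 0.0478]
eef_rot: [0.684, 0.729, -0.0, 0.0]
ft_force: [0.1, 0.3, 1.0]
width: 0.0543
```

```bash
python3 - <<'E'
from h import *
go([(.6468,.0533,.22,3.7),(.4477,.379,.22,41.5)])
E
```

```text
t 40.1 pos [0.6469 0.0528 0.0478] jaw az 3.64 F [0.06 0.32 1.01] w 0.0543 q [ 0.35  0.63 -0.69  1.54  0.43  1.12 -0.37]
(0.6468, 0.0533, 0.22, 3.7) -> [0.0005, -0.0001, -0.1722] -0.0011
(0.4477, 0.379, 0.22, 41.5) -> [0.3382, -0.1781, -0.1723] -0.6608
```

Call:
move_arm:
  series:
    - [0,0,-0.005,0]
    - [0,0,-0.015,0]
    - [0,0,-0.035,0]
    - [0,0,-0.065,0]
    - [0,0,-0.1,0]
    - [0,0,-0.135,0]
    - [0,0,-0.165,0]
    - [0,0,-0.18,0]
    - [0,0,-0.18,0]
    - [0,0,-0.18,0]

```text
time: 41.1
ee_pos: [0.6465, 0.0526, 0.2264]
eef_rot: [0.684, 0.729, -0.001, -0.0]
ft_force: [-0.1, -0.4, -3.5]
width: 0.0544
```

```bash
python3 - <<'E'
from h import *
go([(.4477,.379,.228,41.5)])
E
```

```text
t 41.1 pos [0.6465 0.0526 0.2264] jaw az 3.64 F [-0.1  -0.41 -3.51] w 0.0544 q [ 0.38  0.48 -0.75  1.35  0.33  1.43 -0.3 ]
(0.4477, 0.379, 0.228, 41.5) -> [0.3383, -0.1776, -0.0014] -0.6608
```

Call:
move_arm:
  series:
    - [0.006,-0.003,0,-0.01]
    - [0.017,-0.009,0,-0.03]
    - [0.034,-0.018,0,-0.065]
    - [0.056,-0.029,0,-0.11]
    - [0.08,-0.042,0,-0.155]
    - [0.106,-0.056,0,-0.205]
    - [0.133,-0.07,0,-0.26]
    - [0.16,-0.084,0,-0.315]
    - [0.188,-0.099,0,-0.37]
    - [0.215,-0.113,0,-0.42]
    - [0.242,-0.127,0,-0.47]
    - [0.268,-0.141,0,-0.525]
    - [0.291,-0.153,0,-0.57]
    - [0.311,-0.163,0,-0.61]
    - [0.326,-0.171,0,-0.64]
    - [0.335,-0.176,0,-0.655]
    - [0.338,-0.1776,0,-0.661]
    - [0.338,-0.1776,0,-0.661]
    - [0.338,-0.1776,0,-0.661]

```text
time: 43.0
ee_pos: [0.4491, 0.378, 0.2276]
eef_rot: [0.411, 0.911, -0.0, 0.0]
ft_force: [-0.6, -0.5, -2.8]
width: 0.0544
```

```bash
python3 - <<'E'
from h import *
go([(.4477,.379,.0518,41.5)])
grab('wrist',17)
E
```

```text
t 43.0 pos [0.4491 0.378  0.2276] jaw az 41.41 F [-0.55 -0.49 -2.83] w 0.0544 q [ 0.    0.41 -1.01  1.52  0.35  1.4  -0.3 ]
(0.4477, 0.379, 0.0518, 41.5) -> [0.0018, -0.0003, 0.1758] -0.0016
```

View pics/wrist17.png

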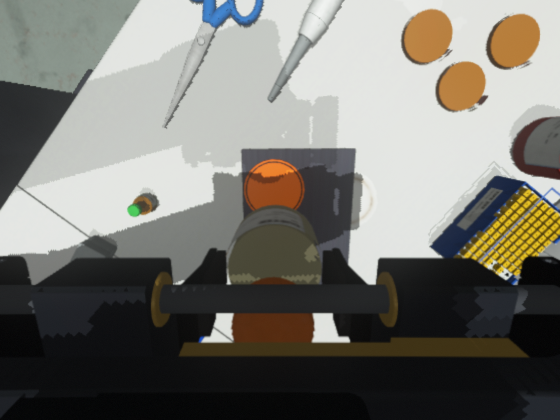

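The orange bottle is over its coaster (275,188). Lowering.

Call:
move_arm:
  series:
    - [0.001,0,0.015,0]
    - [0.001,0,0.04,0]
    - [0.001,0,0.07,0]
    - [0.001,0,0.1,0]
    - [0.001,0,0.13,0]
    - [0.001,0,0.152,0]
    - [0.001,0,0.164,0]
    - [0.001,0,0.168,0]
    - [0.001,0,0.168,0]
    - [0.001,0,0.168,0]

```text
time: 44.05
ee_pos: [0.4481, 0.3801, 0.0607]
eef_rot: [0.411, 0.912, 0.001, 0.0]
ft_force: [-0.5, 0.2, -3.2]
width: 0.0542
```

```bash
python3 - <<'E'
from h import *
go([(.4477,.379,.0518,41.5)])
E
```

```text
t 44.05 pos [0.4481 0.3801 0.0607] jaw az 41.5 F [-0.46  0.19 -3.24] w 0.0542 q [-0.06  0.57 -0.92  1.7   0.5   1.12 -0.41]
(0.4477, 0.379, 0.0518, 41.5) -> [-0.0006, -0.001, 0.0089] 0.0
```

Call:
move_arm:
  series:
    - [-0.0005,-0.0007,0.002,0]
    - [-0.0005,-0.0007,0.004,0]
    - [-0.0005,-0.0007,0.006,0]
    - [-0.0005,-0.0007,0.0075,0]
    - [-0.0005,-0.0007,0.0085,0]
    - [-0.0005,-0.0007,0.0085,0]
    - [-0.0005,-0.0007,0.0085,0]

```text
time: 44.75
ee_pos: [0.4475, 0.3788, 0.0517]
eef_rot: [0.411, 0.912, -0.0, 0.0]
ft_force: [-2.2, -3.9, 5.1]
width: 0.0543
```

Contact at +5 N. Releasing, rising, then moving clear to look.

Call:
move_arm:
  series:
    - [0,0,0,0]
    - [0,0,0,0]
    - [0,0,0,0]
    - [0,0,0,0]
    - [0,0,0,0]
    - [0,0,0,0]
    - [0,0,-0.01,0]
    - [0,0,-0.03,0]
    - [0,0,-0.06,0]
    - [0,0,-0.1,0]
    - [0,0,-0.14,0]
    - [0,0,-0.18,0]
    - [0,0,-0.22,0]
    - [0,0,-0.24,0]
    - [0,0,-0.24,0]
  claw: 1

```text
time: 46.25
ee_pos: [0.4476, 0.3801, 0.2952]
eef_rot: [0.41, 0.912, 0.002, 0.001]
ft_force: [0.3, -0.1, 0.3]
width: 0.0875
```

```bash
python3 - <<'E'
from h import *
go([(.52,.05,.34,8)])
E
```

```text
t 46.25 pos [0.4476 0.3801 0.2952] jaw az 41.54 F [ 0.27 -0.08  0.3 ] w 0.0875 q [ 0.    0.38 -1.03  1.41  0.32  1.52 -0.28]
(0.52, 0.05, 0.34, 8) -> [-0.2951, -0.1645, -0.0456] 0.5853
```

Call:
move_arm:
  series:
    - [-0.02,-0.01,0,0.04]
    - [-0.05,-0.015,0,0.1]
    - [-0.09,-0.028,0,0.18]
    - [-0.13,-0.04,0,0.26]
    - [-0.17,-0.05,0,0.34]
    - [-0.21,-0.063,0,0.42]
    - [-0.25,-0.075,0,0.48]
    - [-0.29,-0.088,0,0.54]
    - [-0.33,-0.1,0,0.58]
    - [-0.37,-0.11,0,0.62]
    - [-0.4,-0.12,0,0.65]
    - [-0.41,-0.12,0,0.66]
    - [-0.41,-0.12,0,0.66]
    - [-0.41,-0.12,0,0.66]

```text
time: 47.65
ee_pos: [0.6287, -0.006, 0.291]
eef_rot: [0.683, 0.73, 0.0, -0.001]
ft_force: [0.3, 2.2, 0.1]
width: 0.087
```

```bash
python3 - <<'E'
from h import *
vv,uu=np.mgrid[:420,:560]
p,d,c=grab('top',18); grab('scene',18)
hsv=cv2.cvtColor(p,cv2.COLOR_RGB2HSV); H,S,V=[hsv[...,i].astype(int) for i in range(3)]
W=bydepth(np.c_[uu.ravel(),vv.ravel()],d.ravel(),c).reshape(420,560,3); Z=W[...,2]
def near(x,y,r): return np.hypot(W[...,0]-x,W[...,1]-y)<r
for n,x,y,z0,z1,zt in (('white',.5206,.2976,.122,.135,.128),('orange',.4477,.379,.107,.119,.113),('vial',.4758,.102,.044,.056,.05),('green',.338,.26,.04,.052,.046)):
    m=near(x,y,.05)&(Z>z0)&(Z<z1); P=onplane(np.c_[uu[m],vv[m]],c,zt); print(n,m.sum(),P.mean(0).round(4),cv2.minEnclosingCircle(P[:,:2].astype(np.float32)))
m=(uu>300)&(uu<370)&(vv>265)&(vv<305)&(Z>.025)
cs=max(cv2.findContours(m.astype(np.uint8),0,1)[0],key=cv2.contourArea).reshape(-1,2); print(cv2.minAreaRect((onplane(cs,c,.033)[:,:2]*1000).astype(np.float32)))
go([])
cv2.imwrite('pics/top18z.png',cv2.resize(p[130:310,140:400,::-1],None,fx=3,fy=3))
E
```

```text
white 334 [0.5194 0.2965 0.128 ] ((0.5191085338592529, 0.2960696816444397), 0.018511131405830383)
orange 287 [0.4457 0.3778 0.113 ] ((0.4454532861709595, 0.3777931332588196), 0.016638724133372307)
vial 53 [0.4736 0.1017 0.05  ] ((0.47392967343330383, 0.10177914798259735), 0.007797540631145239)
green 54 [0.3375 0.2606 0.046 ] ((0.3372800946235657, 0.26040130853652954), 0.0069478899240493774)
((333.2127380371094, 132.51034545898438), (35.451480865478516, 98.47576904296875), 9.243179321289062)
t 47.75 pos [ 0.6287 -0.0057  0.2914] jaw az 3.87 F [-0.61 -0.61  0.62] w 0.0871 q [ 0.48  0.41 -0.76  1.31  0.28  1.53 -0.18]
```

View pics/top18z.png

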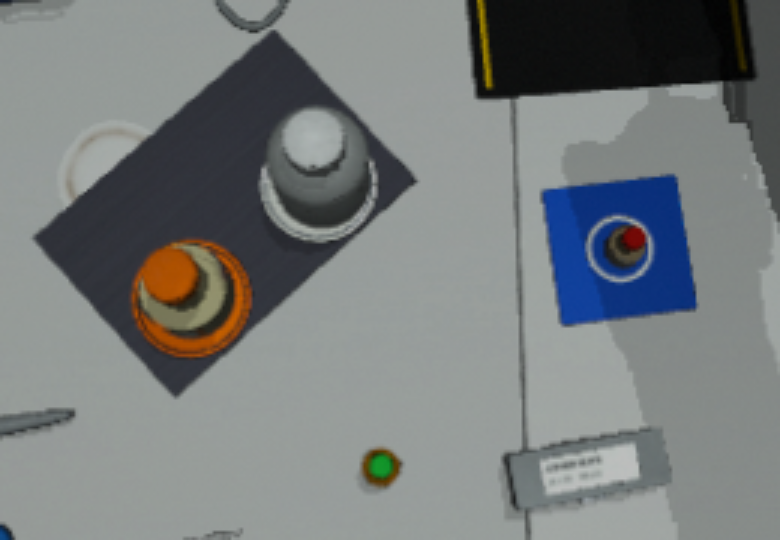

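View pics/scene18.png

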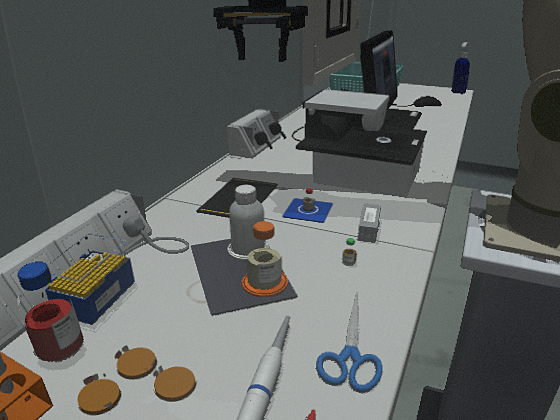

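All three stand upright within about 2 mm of their targets, and the bystanders haven't moved. Handing in.

```bash
python3 - <<'E'
from bench import r, read_state
print(r.close_job()); print(read_state()['time'])
E
```

```text
the job is handed in; nothing more can be done
None
the job is handed in; nothing more can be done
```

I did the job in the order asked and handed it in at about 48 s. Both bottles went to the black mat, orange first. The red-capped vial then went into the ring on the blue pad, and after that the white and then the orange bottle went back on their own coasters. I lowered each one until the wrist force showed contact (about 3 to 6 N) before opening the gripper.

**Final check, top camera:**
- **White bottle:** its cap is about 1.6 mm from the middle of its coaster.
- **Orange bottle:** its cap is about 2.3 mm from the middle of its coaster.
- **Red vial:** its cap is about 2.2 mm from the ring centre.
- **Upright:** all three look upright in the scene and top pictures.
- **Bystanders:** the green-capped vial measured within 1 mm of its starting place. The slide box centre is also within 1 mm; its measured angle differed by 0.6°.

**Disagreements:** the wrist camera read about 1 to 2 mm nearer the robot than the top camera. The gripper's own position when it closed on the bottles agreed with the top camera along the jaws, so I placed the bottles by that one. The vial's target was midway between the two readings. No check failed.

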